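Clear the too-tall spray cans off the pull-out tray and push it home

TASK

The pull-out tray of the small blue oil cabinet will not go in, because the two tall spray cans on it are too high for the opening. Lift both cans off the tray and stand them upright on free bench top, then push the tray fully home with the oil bottle and the grease tub still standing on it. Do not tip anything over, and leave the other things on the bench where they are.

Things in the scene. Friction and masses are not known exactly. Their poses are not given: they have to be found in the camera images.
- oil_cabinet: small blue steel cabinet fixed to the bench, 178 wide, 222 deep, 190 high, open at the front; a tape roll and a brush are fixed on its top, over the rear half (up to 22 mm more). Origin: at bench height, in the middle of the plane of its front opening; its x axis points into the cabinet (the way the tray goes in), y across it, z up. The lower edge of the header over the opening is 160 mm above the bench, the header reaches up to the top
- tray (a joint): how far the dark pull-out tray stands out of the cabinet, in m: 0 fully home, at most 0.19. It slides straight along the cabinet's x axis on plain runners, about 3 N of drag, no spring or catch. Its floor is 16 mm above the bench; inside it is 158 wide and 196 long, side walls reach 40 mm above the bench, the round front retaining rail 66 mm. With the tray out by q, the rail lies at cabinet x = 0.003 - q
- tray_handle (a point): centre of the tray's steel bow handle: a 10 mm round bar, straight for 72 mm across the tray (along the cabinet's y), 30 mm above the bench and 36 mm in front of the tray's front; moves with the tray
- can_a_mid (a point): tall red spray can standing upright on the tray at the start, a plain cylinder 59 mm across and 184 mm high with a small nozzle on top (198 mm in all), about 0.15 to 0.33 kg; this point is its centre, 99 mm above its foot; z is its long axis. The two cans look alike
- can_b_mid (a point): tall red spray can standing upright on the tray at the start, a plain cylinder 59 mm across and 184 mm high with a small nozzle on top (198 mm in all), about 0.15 to 0.33 kg; this point is its centre, 99 mm above its foot; z is its long axis. The two cans look alike
- oil_bottle_mid (a point): green oil bottle with a red spout standing on the tray, 42 mm across, 123 high (body 84, the rest is a thin spout); this point is its centre, half-way up; z is its long axis; low enough to go under the header; stays on the tray
- grease_tub_mid (a point): blue grease tub with a lid standing on the tray, 72 mm across, 62 high; this point is its centre; z is up; stays on the tray
- patch_tin: bystander: flat red tin on the bench, 57 x 92 x 20 (its x, y, z); origin in the centre of its underside
- hex_key_set: bystander: red folding hex key set on the bench, 30 x 90 x 22; origin in the centre of its underside
- bell: bystander: silver bell on the bench, 53 x 66 x 31; origin in the centre of its underside
- pedal: bystander: black pedal on the bench, 84 x 118 x 22; origin in the centre of its underside
- tyre_lever: bystander: yellow tyre lever near the right end of the bench, 17 x 116 x 13; origin in the centre of its underside. Fixed furniture to keep clear of: a blue bench vice (body x 0.55 to 0.72, y -0.26 to -0.10, its screw and hanging T bar in front of it from x 0.52, y -0.22 to -0.14, all up to 0.135 high); the bench top runs from x 0.33 to beyond reach and as far as y -0.42 on the right, where a tall filing cabinet stands beyond it (y below -0.44, x from 0.38)
Not all that is in view belongs to the job. What is shaped like the part that bears can_a_mid but turquoise is not meant.

How it is judged (in metres and radians):
On the way, in this order (a step that is already met when the one before it is completed fails the run):
1. both spray cans stand upright on the bench top (height (world z) of can_a_mid between 0.09 and 0.107 m and angle between each of can_a_mid, can_b_mid's own z axis and vertical below 0.1 rad and height (world z) of can_b_mid between 0.09 and 0.107 m), for 0.2 s.
2. the tray is fully home (value of joint tray below 0.007 m), for 0.2 s.
At the end, for the whole second after the job is handed in: Both spray cans stand upright (within 0.1 rad) on the bench top itself, the tray is at rest within 7 mm of fully home, and the oil bottle and the grease tub stand upright (within 0.15 rad) on it inside the cabinet (all of step 1 and value of joint tray below 0.007 m and velocity of joint tray between -0.01 and 0.01 m/s and x of oil_bottle_mid in the frame of oil_cabinet between 0 and 0.2 m and y of oil_bottle_mid in the frame of oil_cabinet between -0.085 and 0.085 m and angle between each of oil_bottle_mid, grease_tub_mid's own z axis and vertical below 0.15 rad and x of grease_tub_mid in the frame of oil_cabinet between 0 and 0.2 m and y of grease_tub_mid in the frame of oil_cabinet between -0.085 and 0.085 m); the robot touches nothing.
It fails at once if a spray can, the oil bottle or the grease tub is tipped over (angle between any of can_a_mid, can_b_mid, oil_bottle_mid, grease_tub_mid's own z axis and vertical above 0.6 rad).
It fails at once if one of the other things on the bench is moved by more than 30 mm (distance of any of patch_tin, hex_key_set, bell, pedal, tyre_lever from where it was at the start of the episode above 0.03 m).
It also fails if it takes over 67 s, if anything falls off the work surface, if the arm or the gripper's body presses on something with over 40 N, if the wrist force passes 120 N, or if a joint passes its speed limit or range.

ROBOT

A 7-joint arm with a two-finger parallel gripper is mounted at the origin on a cart in front of the work surface, level with it; the furniture and walls round the work are solid. World frame = base frame: x ahead of the robot, y to its left, z up, the work surface at z = 0. Lengths are in mm, angles in rad, forces in N, time in s.
With the tool pointing down it reaches from about 400 to 875 mm from the base axis. Payload 4.4 kg.
Tool frame: the origin (TCP) lies midway between the tips of the shut fingers; the grasp point (between the pads) lies 19 mm behind it; x points along the fingers, z is the direction in which the jaws open and shut, and the axes are right-handed (so a half turn about x gives the same grasp; the last joint's range is limited). The gripper opens to 85 mm and grips with 20 to 120 N. Pads are 22 mm wide; open, the fingers measure 114 mm over their backs; the gripper's body (76 mm by 85 mm) begins 54 mm behind the grasp point. The pads swing forward as they close: fully open they stand 13 mm farther back than shut.
Start: joints at [1.167, 0.628, 0.038, 1.517, -0.027, 0.996, -0.02], TCP at [215.446, -613.271, 231.313] pointing down, gripper open.
Joint ranges: [-3.06, 3.06], [-0.37, 2.12], [-1.25, 1.32], [0.18, 2.47], [-1.1, 4.24], [0.23, 1.98], [-2.94, 2.94]. Speed limits (rad/s): [2.57, 2.57, 3.14, 3.14, 3.14, 3.14, 3.14].

INTERFACE

Orientations are given as [roll, pitch, yaw] about the fixed x, y, z axes, in that order (R = Rz(yaw) Ry(pitch) Rx(roll)).
In Python, from cell import ctrl gives the robot as it stands. The module is installed in compiled form; this text tells all that it offers.
- The arm moves only by the tool servo_tool, never from a script. Its argument "rows" is a list of rows, each an object of numbers: "dx", "dy", "dz": the shift along the tool's x, y, z in units of 750 mm (1.0 is 750 mm); "wx", "wy", "wz": the turn, a rotation vector about the tool's x, y, z in units of 6 degrees (1.0 is 6 degrees); "fingers": the closure, from 0 (fully open) to 1 (shut). In form: [{"dx": .., "dy": .., "dz": .., "wx": .., "wy": .., "wz": .., "fingers": ..}, ...]. A call has 1 to 5 rows; each row shifts and turns the commanded pose from where the row before left it, along the tool's axes as they then stand; what a row does not reach is not made up. A row lasts 1/8 s, in which the tool goes at most 62.5 mm and 10.7 degrees, less where a joint would pass 70% of its speed; a pose out of reach is approached as far as the arm can. A call with a number of a shift or a turn outside -1 to 1 is refused whole. A call with a gripper value outside its range is refused whole. The fingers move at their own pace and stop on an object; the grip force is fixed at half the most. Time passes only in rows, so rows that do not move let the fingers close. It gives the time, the measured TCP pose, the force and the opening at its end, in the units of the state.
- ctrl.read_state(): the state, without advancing time (a new reading comes with each control period).
- ctrl.get_image(name): name is "scene" or "top"; returns the picture (480x640x3 uint8, red, green, blue); there is no depth.
- ctrl.camera_info(name): a dict with "fovy" (degrees; the focal length in pixels is half the picture's height over the tangent of half this angle, whatever the lens; pixels are square), "cx", "cy" (the principal point, pixels), "k1" (the pictures are not rectified: a ray, as slopes to the right and down, at radius r is drawn at 1 + k1 r^2 times it, then the intrinsics apply), "R" (3x3) and "t" (3): a world point X has camera coordinates R X + t. Camera axes: x right, y down, z forward; pixel columns grow to the right and rows downward; lengths in mm; the calibration is good to about 2 mm. A picture is of the moment at which its call begins. camera_info takes no time and is no camera call.
- ctrl.finish_job(): hands the job in, once; it reports no verdict.
Trained networks look in the newest picture that a camera, given by its name, has taken for a name from the list of things; names that differ only in an ending like _2 or _b are one class to them, and where a whole thing is asked for, a point or a joint stands for the part that bears it (a point fixed in the world has none). Each returns a list of dicts, best first, with "conf" (0 to 1); they miss things now and then, are a little off and sometimes report something else, mostly with a low value. They report only what shows in the picture. A call takes as long as a camera call. They do not tell look-alikes from the thing itself.
- ctrl.search_frame(label, camera): "extent" ([centre column, centre row, width, height] in pixels, round what is visible of it).
- ctrl.silhouettes(label, camera): "region" (480x640 bool, what is visible of it) and "extent" ([centre column, centre row, width, height] in pixels, round what is visible of it).
- ctrl.mark_of(label, camera): "point" ([column, row] in pixels: a listed point, or the origin of a listed thing).
The state is a dict: "clock": time; "qpos": joint angles; "qd": joint speeds; "tau": joint torques, N m; "eef_pos": TCP position; "tool_rot": TCP orientation; "force": force on the tool from outside, world axes, zero at the start; "torque": the same for the moment, N m; "width": finger opening in mm.
Only numpy, scipy, OpenCV 4.12 (cv2) and the standard library are available. Lean on these libraries where they do the work, as an engineer would, in place of code of your own. Each camera call takes 0.05 s, during which the arm holds its last target.

## Working session

There is one attempt and no reset: what is moved stays moved. The work goes in short steps, Python scripts to look and compute and a tool call to move; the robot and the scene stay as the last step left them, time stands still between calls to the robot, and variables do not carry over. Pictures are saved under pics/ and viewed, and the job is handed in when it is done.

Besides the shell and the picture viewer there is one more tool, called after "Call:" by a JSON object that holds its "name" and its "arguments", one argument or row to a line. servo_tool: Moves the arm, as the interface text tells. Its arguments: {"type":"object","properties":{"rows":{"type":"array"}},"required":["rows"]}

```bash
mkdir -p pics; ls; python3 - <<'E'
from cell import ctrl
import cv2,json
s=ctrl.read_state()
for k,v in s.items(): print(k,v)
for n in ("scene","top"):
    im=ctrl.get_image(n); cv2.imwrite(f"pics/{n}0.png",im[:,:,::-1])
    print(n,ctrl.camera_info(n))
E
```

```text
pics
clock 0.0
qpos [ 1.16718795  0.6293447   0.03841867  1.51837882 -0.02700739  0.99630887
 -0.0199792 ]
qd [-1.80357773e-04  1.39657387e-03 -4.67873738e-04  8.32341776e-04
  4.46727824e-04 -3.56492829e-05 -6.78925244e-04]
tau [ 1.93029896e-04 -5.63410592e+01  1.22595247e+00 -1.93444026e+01
  1.08267830e-02  1.06578832e-02  5.14088458e-05]
eef_pos [ 215.25441179 -612.65002214  230.38613489]
tool_rot [-3.13860946  1.56887373  1.91162327]
force [ 0.12568537  0.11781577 -0.00451125]
torque [-0.05504461 -0.07400364  0.01093124]
width 85.325497019946
scene {'fovy': 47.12677492766224, 'cx': 314.1002242477075, 'cy': 228.61230412369048, 'k1': -0.09174186731032374, 'R': array([[ 5.82747756e-01, -8.12653034e-01,  3.15989161e-04],
       [-4.83900867e-01, -3.47314230e-01, -8.03251378e-01],
       [ 6.52874417e-01,  4.67940030e-01, -5.95640096e-01]]), 't': array([-377.88793881,  296.86133109, 1054.09019876])}
top {'fovy': 48.17999043903434, 'cx': 314.77893333452266, 'cy': 242.17617092900755, 'k1': 0.013659660763737636, 'R': array([[ 0.01642477, -0.9998456 ,  0.00624483],
       [-0.99752938, -0.01681274, -0.06820898],
       [ 0.06830344, -0.00510908, -0.99765151]]), 't': array([-106.20366954,  503.06777958, 1220.61192654])}
```

View pics/scene0.png

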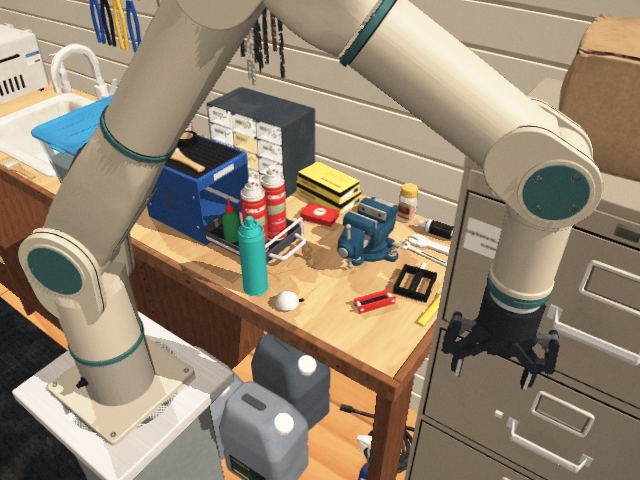

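View pics/top0.png

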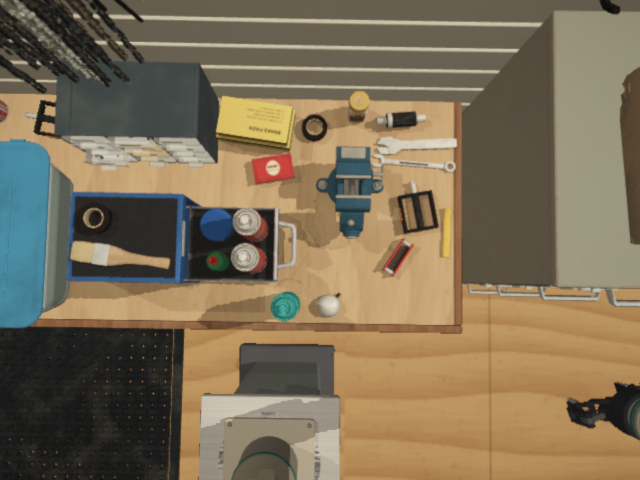

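```bash
cat > h.py <<'E'
from cell import ctrl
import cv2, numpy as np
def cam(n):
    c=ctrl.camera_info(n); f=240/np.tan(np.radians(c['fovy'])/2)
    K=np.array([[f,0,c['cx']],[0,f,c['cy']],[0,0,1.]]); return K,np.array([c['k1'],0,0,0.]),np.array(c['R']),np.array(c['t'])
def unp(n,px,z):
    K,d,R,t=cam(n)
    u=cv2.undistortPoints(np.array([[px]],float),K,d)[0,0]
    r=R.T@np.array([u[0],u[1],1]); o=-R.T@t
    return o+r*(z-o[2])/r[2]
def proj(n,X):
    K,d,R,t=cam(n)
    return cv2.projectPoints(np.atleast_2d(np.array(X,float)),cv2.Rodrigues(R)[0],t,K,d)[0][:,0]
def tri(pts):  # {cam:px}
    A=[];b=[]
    for n,px in pts.items():
        K,d,R,t=cam(n); u=cv2.undistortPoints(np.array([[px]],float),K,d)[0,0]
        r=R.T@np.array([u[0],u[1],1]); r/=np.linalg.norm(r); o=-R.T@t
        P=np.eye(3)-np.outer(r,r); A.append(P); b.append(P@o)
    return np.linalg.solve(sum(A),sum(b))
E
python3 - <<'E'
from h import *
for n in ("scene","top"): ctrl.get_image(n)
Z={"can_a_mid":115,"oil_bottle_mid":77.5,"grease_tub_mid":47,"tray_handle":30,"oil_cabinet":0,"patch_tin":0,"hex_key_set":0,"bell":0,"pedal":0,"tyre_lever":0}
for l,z in Z.items():
    for n in ("top","scene"):
        for r in ctrl.mark_of(l,n)[:4]:
            print(l,n,round(r['conf'],2),np.round(r['point'],1),np.round(unp(n,r['point'],z),0))
E
```

```text
can_a_mid top 0.95 [255.1 225.4] [532.  30. 115.]
can_a_mid top 0.78 [283.3 307.8] [358. -33. 115.]
can_a_mid top 0.18 [292.  243.6] [494. -49. 115.]
can_a_mid scene 0.82 [252.1 251.5] [353. -46. 115.]
can_a_mid scene 0.8 [273.7 201.3] [533.  39. 115.]
can_a_mid scene 0.16 [253.4 215.5] [458.  40. 115.]
oil_bottle_mid top 0.71 [217.6 261.2] [455. 114.  78.]
oil_bottle_mid scene 0.61 [232.2 217. ] [461. 116.  78.]
grease_tub_mid top 0.96 [217.1 225.9] [536. 123.  47.]
grease_tub_mid scene 0.58 [253.4 213.3] [536. 114.  47.]
tray_handle top 0.83 [290.8 244.2] [498. -43.  30.]
tray_handle scene 0.7 [295.5 252.4] [488. -60.  30.]
oil_cabinet top 0.92 [198.1 245.3] [494. 174.   0.]
oil_cabinet top 0.38 [251.7 223.2] [548.  51.   0.]
oil_cabinet scene 0.85 [232.2 229.6] [496. 157.   0.]
patch_tin top 0.72 [270.5 168.2] [679.   9.   0.]
patch_tin scene 0.58 [320.8 215.5] [685.   4.   0.]
hex_key_set top 0.86 [397.7 259.7] [ 468. -292.    0.]
hex_key_set scene 0.6 [374.1 305.4] [ 470. -293.    0.]
hex_key_set scene 0.46 [292.6 250.3] [520. -26.  -0.]
hex_key_set scene 0.32 [415.8 282.9] [ 591. -334.    0.]
bell top 0.65 [330.5 303.7] [ 363. -137.    0.]
bell scene 0.64 [286.6 304.5] [ 358. -132.    0.]
pedal top 0.65 [416.2 209.5] [ 587. -335.    0.]
pedal scene 0.77 [417.  282.1] [ 595. -335.   -0.]
tyre_lever top 0.6 [444.8 226.8] [ 547. -402.    0.]
tyre_lever top 0.33 [217.4 229.2] [533. 130.   0.]
tyre_lever scene 0.71 [432.1 307.4] [ 539. -402.    0.]
```

```bash
python3 - <<'E'
import cv2
a=cv2.imread("pics/top0.png")[180:330,60:360]; cv2.imwrite("pics/topc.png",cv2.resize(a,(800,400),interpolation=cv2.INTER_CUBIC))
a=cv2.imread("pics/scene0.png")[130:320,140:340]; cv2.imwrite("pics/scenec.png",cv2.resize(a,(600,570),interpolation=cv2.INTER_CUBIC))
E
```

```text
(no output)
```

View pics/topc.png

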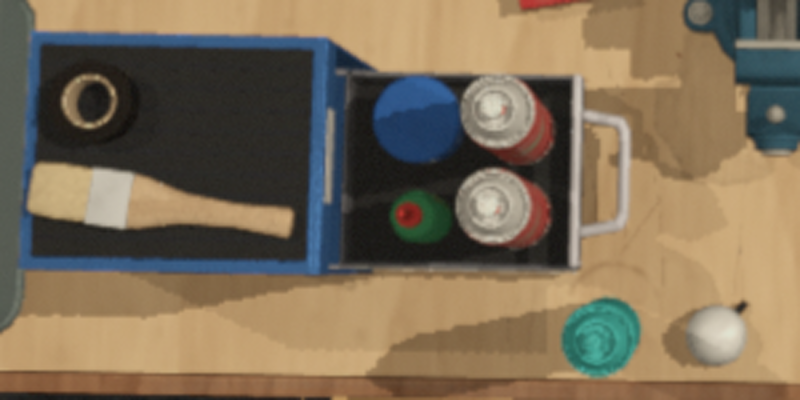

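View pics/scenec.png

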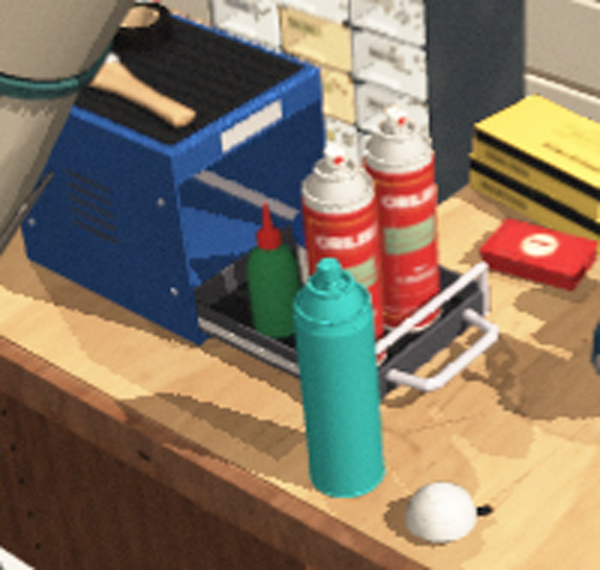

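```bash
python3 - <<'E'
from h import *
print("nozA",tri({"top":(244.9,219),"scene":(272.7,170)}),unp("top",(244.9,219),210))
print("nozB",tri({"top":(243.8,256.9),"scene":(252.7,182.5)}),unp("top",(243.8,256.9),210))
# shoulder circles in upscaled crop -> pixel
for c in [(497,108),(494,207)]:
    print("shoulder",unp("top",(60+c[0]*.375,180+c[1]*.375),195))
for l in ("can_a_mid","oil_bottle_mid","grease_tub_mid","tray","tray_handle"):
    for r in ctrl.silhouettes(l,"top")[:4]: print(l,round(r['conf'],2),np.round(r['extent'],1))
q=lambda c:(60+c[0]*.375,180+c[1]*.375)
print("rail ends z66",unp("top",q((577,78)),66),unp("top",q((577,266)),66))
print("tray sides z40",unp("top",q((345,72)),40),unp("top",q((572,74)),40),unp("top",q((345,266)),40),unp("top",q((572,267)),40))
print("cab top z190",[np.round(unp("top",q(c),190)[:2]) for c in ((38,38),(330,40),(22,268),(322,270))])
print("handle z30",[np.round(unp("top",q(c),30)[:2]) for c in ((628,128),(628,222))])
print("hex",unp("top",(389,272),11),unp("top",(410,244),11))
print("turq nozzle",unp("top",(284,308),195))
s=ctrl.read_state()
from scipy.spatial.transform import Rotation as Ro
print(np.round(Ro.from_euler('xyz',s['tool_rot']).as_matrix(),3), s['clock'])
E
```

```text
nozA [535.81919023  40.77486949 202.13662887] [534.60060319  40.21432911 210.        ]
nozB [461.69126     40.06645866 205.00048552] [460.61653162  40.47793519 210.        ]
shoulder [533.31414716  39.11972205 195.        ]
shoulder [459.81738512  39.48862691 195.        ]
can_a_mid 0.87 [252.2 224.8  32.9  37.3]
can_a_mid 0.86 [284.8 308.3  25.   27.4]
can_a_mid 0.49 [218.9 260.6  23.3  19.8]
oil_bottle_mid 0.54 [220.1 260.1  21.3  19.5]
grease_tub_mid 0.62 [219.2 225.4  39.4  33. ]
grease_tub_mid 0.54 [217.8 259.8  20.5  19.8]
grease_tub_mid 0.28 [249.2 257.8  31.7  31.1]
tray 0.8 [239.8 244.6 108.4  78.5]
tray 0.66 [272.4 170.2  41.8  32.3]
tray_handle 0.85 [239.3 244.4 109.2  72.4]
rail ends z66 [573.39770711 -10.96145835  66.        ] [417.01670177 -14.29469881  66.        ]
tray sides z40 [578.440573   188.19362505  40.        ] [580.11124379  -4.86527626  40.        ] [413.79476729 182.86737147  40.        ] [416.03606651  -8.40129449  40.        ]
cab top z190 [array([580., 382.]), array([583., 166.]), array([409., 386.]), array([411., 166.])]
handle z30 [array([536., -53.]), array([455., -55.])]
hex [ 439.0197165  -270.50962759   11.        ] [ 504.69318121 -318.78603369   11.        ]
turq nozzle [362.46214804 -38.78769018 195.        ]
[[ 0.     0.943  0.331]
 [-0.     0.331 -0.943]
 [-1.     0.     0.   ]] 1.45
```

Top view: the red cans are at about (245,219) and (244,257) px on the tray. The possible mix-ups are the turquoise can at (285,305), the patch tin at (272,168) and the bottle's red spout at (217,261). I'm choosing the two red cylinders, and the crops confirm that choice: A is at about (535,40) and B at about (460,40).

Call:
{"name": "servo_tool", "arguments": {
  "rows": [
    {"dx": -0.06, "wx": 0.8, "fingers": 0},
    {"dx": -0.06, "wx": 0.8, "fingers": 0},
    {"dx": -0.06, "wx": 0.8, "fingers": 0},
    {"dx": -0.06, "wx": 0.8, "fingers": 0}
  ]
}}

```text
schema error: expected keys dx, dy, dz, wx, wy, wz, fingers
```

```bash
cat >> h.py <<'E'
from scipy.spatial.transform import Rotation as Ro
def go(*wps, jaw=(0,-1,0)):
    s=ctrl.read_state(); R=Ro.from_euler('xyz',s['tool_rot']).as_matrix(); p=np.array(s['eef_pos'])
    print("t",s['clock'],"p",np.round(p,1),"q",np.round(s['qpos'],2),"w",round(s['width'],1),"F",np.round(s['force'],1))
    x=np.array([0,0,-1.]);z=np.array(jaw,float);T=np.column_stack([x,np.cross(z,x),z])
    print("rot units",np.round(np.degrees(Ro.from_matrix(R.T@T).as_rotvec())/6,2))
    for w in wps:
        d=R.T@(np.array(w)-p); print(w,"shift units",np.round(d/750,4),"mm",round(np.linalg.norm(d),1)); p=np.array(w)
E
python3 -c "
from h import *
go((270,-340,400),(460,-100,380),(460,40,320),(460,40,150))"
```

```text
t 1.45 p [ 215.5 -613.3  231.3] q [ 1.17  0.63  0.04  1.52 -0.03  1.   -0.02] w 85.5 F [ 1.1 -0.2 -1.1]
rot units [ 3.23  0.   -0.  ]
(270, -340, 400) shift units [-0.2249  0.1894 -0.3197] mm 325.7
(460, -100, 380) shift units [ 0.0267  0.3451 -0.218 ] mm 306.8
(460, 40, 320) shift units [ 0.08    0.0619 -0.1761] mm 152.3
(460, 40, 150) shift units [ 0.2267 -0.     -0.    ] mm 170.0
```

Call:
{"name": "servo_tool", "arguments": {
  "rows": [
    {"dx": -0.06, "dy": 0, "dz": 0, "wx": 0.8, "wy": 0, "wz": 0, "fingers": 0},
    {"dx": -0.06, "dy": 0, "dz": 0, "wx": 0.8, "wy": 0, "wz": 0, "fingers": 0},
    {"dx": -0.06, "dy": 0, "dz": 0, "wx": 0.8, "wy": 0, "wz": 0, "fingers": 0},
    {"dx": -0.05, "dy": 0, "dz": 0, "wx": 0.8, "wy": 0, "wz": 0, "fingers": 0}
  ]
}}

```text
clock: 1.95
eef_pos: [215.5, -613.4, 405.9]
tool_rot: [0.427, 1.569, -1.144]
force: [0.6, -0.7, -0.1]
width: 85.4
```

```bash
python3 -c "
from h import *
go((270,-340,400),(460,-100,380),(460,40,320),(460,40,150))"
```

```text
t 1.95 p [ 215.5 -613.4  405.9] q [ 1.11  0.51  0.14  1.24 -0.07  1.39 -0.32] w 85.4 F [ 0.6 -0.7 -0.1]
rot units [-0.    0.01 -0.01]
(270, -340, 400) shift units [ 0.0074  0.0727 -0.3645] mm 278.8
(460, -100, 380) shift units [ 0.0264  0.2533 -0.3201] mm 306.8
(460, 40, 320) shift units [ 7.970e-02 -1.000e-04 -1.868e-01] mm 152.3
(460, 40, 150) shift units [ 2.267e-01 -1.000e-04 -3.000e-04] mm 170.0
```

Call:
{"name": "servo_tool", "arguments": {
  "rows": [
    {"dx": 0, "dy": 0.01, "dz": -0.06, "wx": 0, "wy": 0, "wz": 0, "fingers": 0},
    {"dx": 0, "dy": 0.01, "dz": -0.075, "wx": 0, "wy": 0, "wz": 0, "fingers": 0},
    {"dx": 0, "dy": 0.015, "dz": -0.075, "wx": 0, "wy": 0, "wz": 0, "fingers": 0},
    {"dx": 0, "dy": 0.015, "dz": -0.075, "wx": 0, "wy": 0, "wz": 0, "fingers": 0},
    {"dx": 0, "dy": 0.02, "dz": -0.075, "wx": 0, "wy": 0, "wz": 0, "fingers": 0}
  ]
}}

```text
clock: 2.58
eef_pos: [267.3, -341.3, 404.0]
tool_rot: [0.874, 1.57, -0.694]
force: [1.7, -0.1, 0.6]
width: 85.3
```

```bash
python3 -c "
from h import *
go((460,-100,380),(460,40,320),(460,40,150))"
```

```text
t 2.575 p [ 267.3 -341.3  404. ] q [ 0.79  0.13  0.07  1.8  -0.01  1.2  -0.71] w 85.3 F [ 1.7 -0.1  0.6]
rot units [ 0.02  0.01 -0.01]
(460, -100, 380) shift units [ 0.0321  0.2577 -0.3211] mm 309.7
(460, 40, 320) shift units [ 0.0799  0.0004 -0.1867] mm 152.3
(460, 40, 150) shift units [ 2.267e-01 -2.000e-04 -1.000e-04] mm 170.0
```

Call:
{"name": "servo_tool", "arguments": {
  "rows": [
    {"dx": 0.006, "dy": 0.052, "dz": -0.06, "wx": 0, "wy": 0, "wz": 0, "fingers": 0},
    {"dx": 0.006, "dy": 0.052, "dz": -0.06, "wx": 0, "wy": 0, "wz": 0, "fingers": 0},
    {"dx": 0.006, "dy": 0.052, "dz": -0.06, "wx": 0, "wy": 0, "wz": 0, "fingers": 0},
    {"dx": 0.006, "dy": 0.052, "dz": -0.06, "wx": 0, "wy": 0, "wz": 0, "fingers": 0},
    {"dx": 0.006, "dy": 0.05, "dz": -0.06, "wx": 0, "wy": 0, "wz": 0, "fingers": 0}
  ]
}}

```text
clock: 3.2
eef_pos: [461.2, -116.1, 381.5]
tool_rot: [1.202, 1.57, -0.366]
force: [0.7, -0.8, -0.3]
width: 85.5
```

Call:
{"name": "servo_tool", "arguments": {
  "rows": [
    {"dx": 0.01, "dy": 0, "dz": -0.06, "wx": 0, "wy": 0, "wz": 0, "fingers": 0},
    {"dx": 0.02, "dy": 0, "dz": -0.06, "wx": 0, "wy": 0, "wz": 0, "fingers": 0},
    {"dx": 0.02, "dy": 0, "dz": -0.06, "wx": 0, "wy": 0, "wz": 0, "fingers": 0},
    {"dx": 0.02, "dy": 0, "dz": -0.03, "wx": 0, "wy": 0, "wz": 0, "fingers": 0},
    {"dx": 0, "dy": 0, "dz": 0, "wx": 0, "wy": 0, "wz": 0, "fingers": 0}
  ]
}}

```text
clock: 3.82
eef_pos: [458.9, 41.4, 328.2]
tool_rot: [-1.71, 1.569, 3.009]
force: [0.4, -0.2, 0.4]
width: 85.5
```

```bash
python3 -c "
from h import *
go((460,40,320),(460,40,150))
for n in ('scene','top'): 
  im=ctrl.get_image(n); cv2.imwrite(f'pics/{n}1.png',im[:,:,::-1])
cv2.imwrite('pics/s1c.png',cv2.resize(cv2.imread('pics/scene1.png')[100:340,100:420],(800,600)))"
```

```text
t 3.825 p [458.9  41.4 328.2] q [ 0.06  0.25 -0.27  1.87  0.08  1.03 -1.8 ] w 85.5 F [ 0.4 -0.2  0.4]
rot units [ 0.06 -0.    0.02]
(460, 40, 320) shift units [0.0109 0.0015 0.0019] mm 8.4
(460, 40, 150) shift units [2.267e-01 4.000e-04 1.000e-04] mm 170.0
```

View pics/s1c.png

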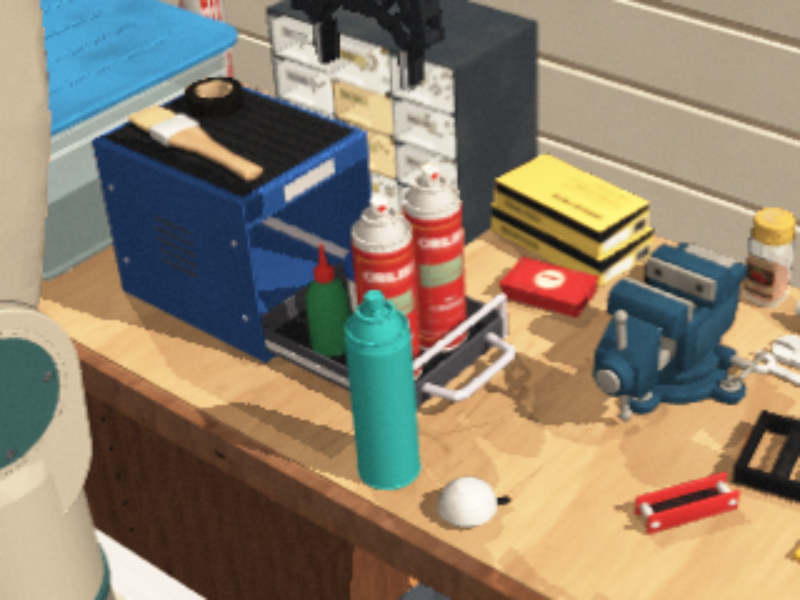

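The scene picture shows the gripper above the tray, both red cans standing, with B at crop (383,215) and A at (432,180). All is clear for the descent.

Call:
{"name": "servo_tool", "arguments": {
  "rows": [
    {"dx": 0.05, "dy": 0.001, "dz": 0.002, "wx": 0, "wy": 0, "wz": 0, "fingers": 0},
    {"dx": 0.05, "dy": 0, "dz": 0, "wx": 0, "wy": 0, "wz": 0, "fingers": 0},
    {"dx": 0.03, "dy": 0, "dz": 0, "wx": 0, "wy": 0, "wz": 0, "fingers": 0},
    {"dx": 0, "dy": 0, "dz": 0, "wx": 0, "wy": 0, "wz": 0, "fingers": 0}
  ]
}}

```text
clock: 4.42
eef_pos: [460.0, 36.7, 230.7]
tool_rot: [-1.187, 1.568, -2.757]
force: [0.5, 1.1, 0.3]
width: 85.4
```

```bash
python3 -c "
from h import *
go((460,40,150))
for n in ('scene','top'): 
  im=ctrl.get_image(n); cv2.imwrite(f'pics/{n}2.png',im[:,:,::-1])
a=cv2.imread('pics/scene2.png')[100:280,180:340];b=cv2.imread('pics/top2.png')[160:340,180:340]
cv2.imwrite('pics/c2.png',cv2.resize(np.hstack([a,b]),(800,450),interpolation=cv2.INTER_CUBIC))"
```

```text
t 4.425 p [460.   36.7 230.7] q [ 0.05  0.37 -0.25  2.02  0.13  0.77 -1.85] w 85.4 F [0.5 1.1 0.3]
rot units [0.   0.01 0.02]
(460, 40, 150) shift units [ 0.1076  0.0003 -0.0046] mm 80.8
```

View pics/c2.png

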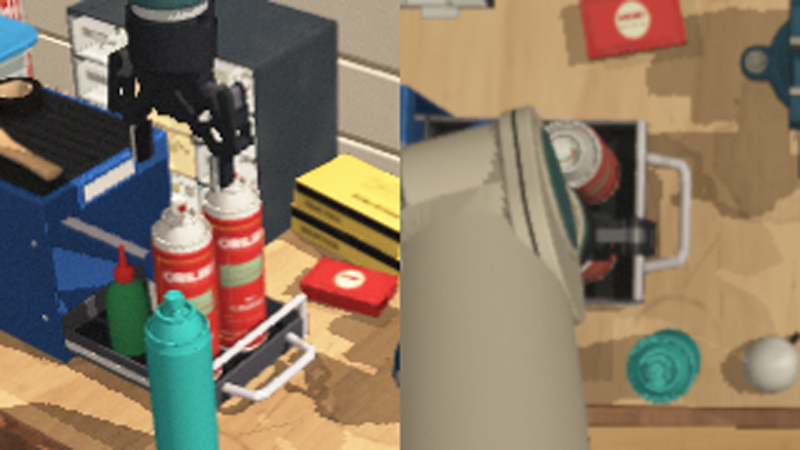

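The gripper straddles can B: finger tips at crop (143,157) and (228,180), nozzle at (183,208). I'm going down to z 150.

Call:
{"name": "servo_tool", "arguments": {
  "rows": [
    {"dx": 0.04, "dy": 0, "dz": -0.004, "wx": 0, "wy": 0, "wz": 0, "fingers": 0},
    {"dx": 0.04, "dy": 0, "dz": 0, "wx": 0, "wy": 0, "wz": 0, "fingers": 0},
    {"dx": 0.026, "dy": 0, "dz": 0, "wx": 0, "wy": 0, "wz": 0, "fingers": 0},
    {"dx": 0, "dy": 0, "dz": 0, "wx": 0, "wy": 0, "wz": 0, "fingers": 0}
  ]
}}

```text
clock: 5.03
eef_pos: [460.8, 41.0, 152.1]
tool_rot: [-0.28, 1.57, -1.849]
force: [-0.6, -0.2, 0.4]
width: 85.6
```

```bash
python3 -c "
from h import *
go((460,40,150))
for n in ('scene','top'): 
  im=ctrl.get_image(n); cv2.imwrite(f'pics/{n}3.png',im[:,:,::-1])
a=cv2.imread('pics/scene3.png')[100:280,180:340];b=cv2.imread('pics/top3.png')[160:340,180:340]
cv2.imwrite('pics/c3.png',cv2.resize(np.hstack([a,b]),(800,450),interpolation=cv2.INTER_CUBIC))"
```

```text
t 5.025 p [460.8  41.  152.1] q [ 0.    0.5  -0.21  2.1   0.19  0.56 -1.92] w 85.6 F [-0.6 -0.2  0.4]
rot units [0.02 0.   0.  ]
(460, 40, 150) shift units [ 0.0027 -0.001   0.0013] mm 2.4
```

View pics/c3.png

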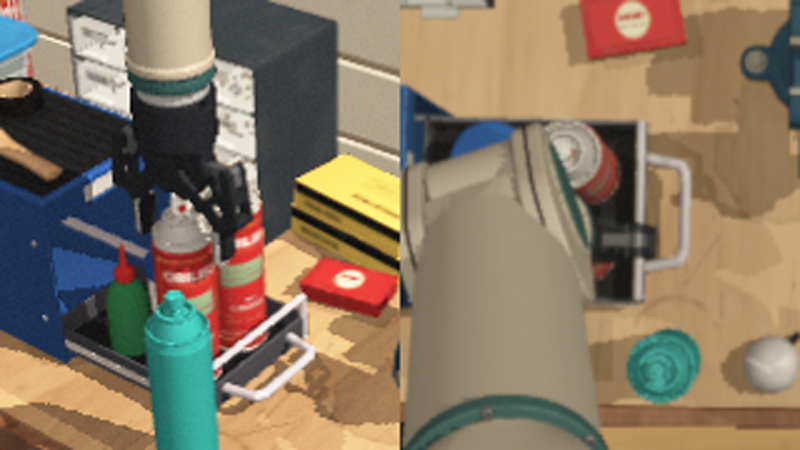

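Call:
{"name": "servo_tool", "arguments": {
  "rows": [
    {"dx": 0, "dy": 0, "dz": 0, "wx": 0, "wy": 0, "wz": 0, "fingers": 0.5},
    {"dx": 0, "dy": 0, "dz": 0, "wx": 0, "wy": 0, "wz": 0, "fingers": 1},
    {"dx": 0, "dy": 0, "dz": 0, "wx": 0, "wy": 0, "wz": 0, "fingers": 1},
    {"dx": 0, "dy": 0, "dz": 0, "wx": 0, "wy": 0, "wz": 0, "fingers": 1},
    {"dx": 0, "dy": 0, "dz": 0, "wx": 0, "wy": 0, "wz": 0, "fingers": 1}
  ]
}}

```text
clock: 5.75
eef_pos: [461.6, 41.5, 153.2]
tool_rot: [1.619, 1.568, 0.05]
force: [-0.3, 0.2, 7.2]
width: 53.1
```

Call:
{"name": "servo_tool", "arguments": {
  "rows": [
    {"dx": -0.01, "dy": 0, "dz": 0, "wx": 0, "wy": 0, "wz": 0, "fingers": 1},
    {"dx": -0.03, "dy": 0, "dz": 0, "wx": 0, "wy": 0, "wz": 0, "fingers": 1},
    {"dx": -0.04, "dy": 0, "dz": 0, "wx": 0, "wy": 0, "wz": 0, "fingers": 1},
    {"dx": -0.04, "dy": 0, "dz": 0, "wx": 0, "wy": 0, "wz": 0, "fingers": 1},
    {"dx": 0, "dy": 0, "dz": 0, "wx": 0, "wy": 0, "wz": 0, "fingers": 1}
  ]
}}

```text
clock: 6.38
eef_pos: [461.8, 41.6, 243.9]
tool_rot: [1.666, 1.566, 0.098]
force: [0.5, -0.3, -2.2]
width: 53.0
```

```bash
python3 -c "
from h import *
go((460,-110,240),(395,-225,240),(395,-225,134))
for n in ('scene','top'): 
  im=ctrl.get_image(n); cv2.imwrite(f'pics/{n}4.png',im[:,:,::-1])
a=cv2.imread('pics/scene4.png')[100:280,180:340];b=cv2.imread('pics/top4.png')[160:340,180:340]
cv2.imwrite('pics/c4.png',cv2.resize(np.hstack([a,b]),(800,450),interpolation=cv2.INTER_CUBIC))"
```

```text
t 6.375 p [461.8  41.6 243.9] q [ 0.05  0.35 -0.26  2.    0.13  0.8  -1.86] w 53.0 F [ 0.5 -0.3 -2.2]
rot units [ 0.02 -0.   -0.05]
(460, -110, 240) shift units [ 0.0051 -0.0029  0.2021] mm 151.6
(395, -225, 240) shift units [-0.0005 -0.087   0.1531] mm 132.1
(395, -225, 134) shift units [ 1.413e-01 -7.000e-04  1.000e-04] mm 106.0
```

View pics/c4.png

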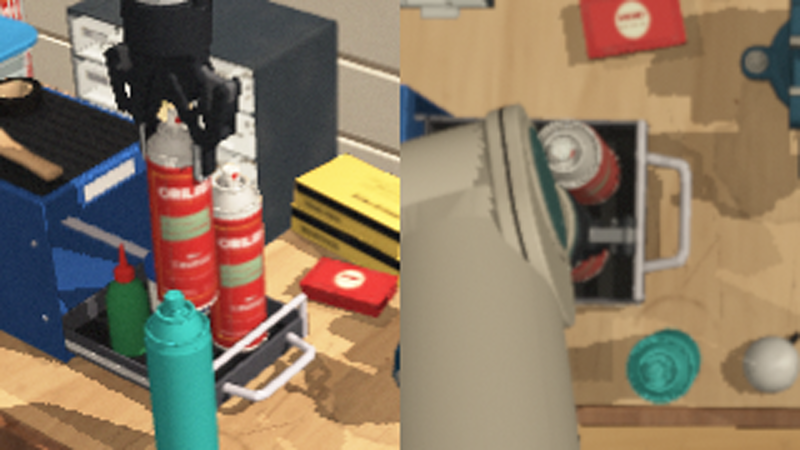

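Can B is lifted, upright and clear of the tray, with its foot at about crop (185,300). The force of -2.2 N fits a 0.22 kg can. Next I carry it to (395,-225).

Call:
{"name": "servo_tool", "arguments": {
  "rows": [
    {"dx": 0, "dy": 0, "dz": 0.02, "wx": 0, "wy": 0, "wz": 0, "fingers": 1},
    {"dx": 0, "dy": 0, "dz": 0.04, "wx": 0, "wy": 0, "wz": 0, "fingers": 1},
    {"dx": 0, "dy": 0, "dz": 0.05, "wx": 0, "wy": 0, "wz": 0, "fingers": 1},
    {"dx": 0, "dy": 0, "dz": 0.05, "wx": 0, "wy": 0, "wz": 0, "fingers": 1},
    {"dx": 0, "dy": -0.003, "dz": 0.045, "wx": 0, "wy": 0, "wz": 0, "fingers": 1}
  ]
}}

```text
clock: 7.1
eef_pos: [457.5, -114.9, 240.7]
tool_rot: [-1.529, 1.568, -3.099]
force: [1.3, 0.2, -2.3]
width: 53.0
```

Call:
{"name": "servo_tool", "arguments": {
  "rows": [
    {"dx": 0, "dy": -0.02, "dz": 0.04, "wx": 0, "wy": 0, "wz": 0, "fingers": 1},
    {"dx": 0, "dy": -0.024, "dz": 0.04, "wx": 0, "wy": 0, "wz": 0, "fingers": 1},
    {"dx": 0, "dy": -0.024, "dz": 0.04, "wx": 0, "wy": 0, "wz": 0, "fingers": 1},
    {"dx": 0, "dy": -0.017, "dz": 0.03, "wx": 0, "wy": 0, "wz": 0, "fingers": 1},
    {"dx": 0, "dy": 0, "dz": 0, "wx": 0, "wy": 0, "wz": 0, "fingers": 1}
  ]
}}

```text
clock: 7.72
eef_pos: [392.6, -227.6, 240.8]
tool_rot: [-1.594, 1.568, 3.115]
force: [-1.1, -0.0, -1.4]
width: 52.8
```

```bash
python3 -c "
from h import *
go((395,-225,240),(395,-225,137))
for n in ('scene','top'): 
  im=ctrl.get_image(n); cv2.imwrite(f'pics/{n}5.png',im[:,:,::-1])
a=cv2.imread('pics/scene5.png')[140:380,220:460];b=cv2.imread('pics/top5.png')[130:370,240:480]
cv2.imwrite('pics/c5.png',cv2.resize(np.hstack([a,b]),(800,400),interpolation=cv2.INTER_CUBIC))"
```

```text
t 7.725 p [ 392.6 -227.6  240.8] q [ 0.61  0.34 -0.2   2.02  0.1   0.79 -1.22] w 52.8 F [-1.1 -0.  -1.4]
rot units [-0.03 -0.    0.03]
(395, -225, 240) shift units [ 0.001   0.0032 -0.0035] mm 3.6
(395, -225, 137) shift units [0.1373 0.0004 0.    ] mm 103.0
```

View pics/c5.png

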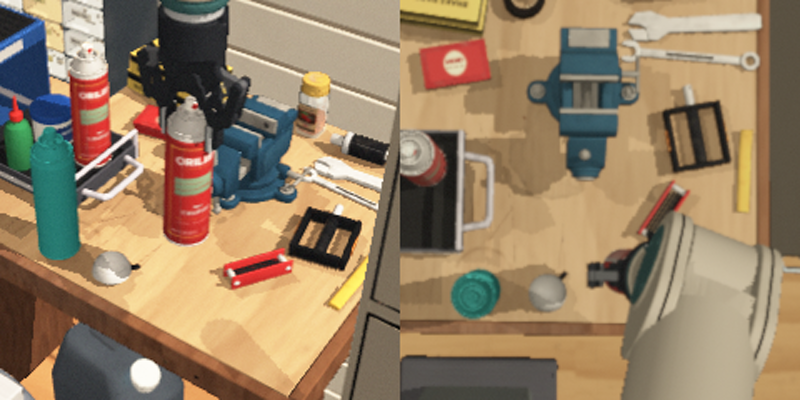

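The can hangs upright at (393,-228) over free bench. The hex keys, at crop (258,268), and the bell, at (115,265), are clear of it. I'm lowering.

Call:
{"name": "servo_tool", "arguments": {
  "rows": [
    {"dx": 0.03, "dy": 0.002, "dz": -0.002, "wx": 0, "wy": 0, "wz": 0, "fingers": 1},
    {"dx": 0.04, "dy": 0, "dz": 0, "wx": 0, "wy": 0, "wz": 0, "fingers": 1},
    {"dx": 0.04, "dy": 0, "dz": 0, "wx": 0, "wy": 0, "wz": 0, "fingers": 1},
    {"dx": 0.015, "dy": 0, "dz": 0, "wx": 0, "wy": 0, "wz": 0, "fingers": 1},
    {"dx": 0, "dy": 0, "dz": 0, "wx": 0, "wy": 0, "wz": 0, "fingers": 1}
  ]
}}

```text
clock: 8.45
eef_pos: [396.7, -222.9, 147.6]
tool_rot: [-2.222, 1.569, 2.495]
force: [0.3, 0.0, -1.6]
width: 53.6
```

Call:
{"name": "servo_tool", "arguments": {
  "rows": [
    {"dx": 0.004, "dy": 0, "dz": 0, "wx": 0, "wy": 0, "wz": 0, "fingers": 1},
    {"dx": 0.004, "dy": 0, "dz": 0, "wx": 0, "wy": 0, "wz": 0, "fingers": 1},
    {"dx": 0, "dy": 0, "dz": 0, "wx": 0, "wy": 0, "wz": 0, "fingers": 1}
  ]
}}

```text
clock: 8.82
eef_pos: [396.8, -223.6, 142.3]
tool_rot: [1.077, 1.57, -0.491]
force: [0.1, 1.1, -2.1]
width: 53.3
```

Call:
{"name": "servo_tool", "arguments": {
  "rows": [
    {"dx": 0.004, "dy": 0, "dz": 0, "wx": 0, "wy": 0, "wz": 0, "fingers": 1},
    {"dx": 0, "dy": 0, "dz": 0, "wx": 0, "wy": 0, "wz": 0, "fingers": 1}
  ]
}}

```text
clock: 9.07
eef_pos: [396.5, -223.5, 139.0]
tool_rot: [-2.12, 1.571, 2.595]
force: [-0.0, 0.5, -1.7]
width: 53.3
```

Call:
{"name": "servo_tool", "arguments": {
  "rows": [
    {"dx": 0.002, "dy": 0, "dz": 0, "wx": 0, "wy": 0, "wz": 0, "fingers": 1},
    {"dx": 0, "dy": 0, "dz": 0, "wx": 0, "wy": 0, "wz": 0, "fingers": 1}
  ]
}}

```text
clock: 9.32
eef_pos: [396.6, -223.5, 137.5]
tool_rot: [-2.071, 1.571, 2.644]
force: [0.7, -0.1, -2.5]
width: 53.0
```

Call:
{"name": "servo_tool", "arguments": {
  "rows": [
    {"dx": 0.002, "dy": 0, "dz": 0, "wx": 0, "wy": 0, "wz": 0, "fingers": 1},
    {"dx": 0, "dy": 0, "dz": 0, "wx": 0, "wy": 0, "wz": 0, "fingers": 1}
  ]
}}

```text
clock: 9.57
eef_pos: [397.4, -223.5, 137.2]
tool_rot: [1.189, 1.569, -0.379]
force: [-1.6, 1.9, 11.6]
width: 53.2
```

Call:
{"name": "servo_tool", "arguments": {
  "rows": [
    {"dx": 0.002, "dy": 0, "dz": 0, "wx": 0, "wy": 0, "wz": 0, "fingers": 1},
    {"dx": 0, "dy": 0, "dz": 0, "wx": 0, "wy": 0, "wz": 0, "fingers": 1}
  ]
}}

```text
clock: 9.82
eef_pos: [397.9, -223.4, 137.1]
tool_rot: [1.142, 1.568, -0.426]
force: [-3.8, 3.9, 27.0]
width: 53.4
```

Contact is felt. I ease back, open, and rise.

Call:
{"name": "servo_tool", "arguments": {
  "rows": [
    {"dx": -0.003, "dy": 0, "dz": 0, "wx": 0, "wy": 0, "wz": 0, "fingers": 1},
    {"dx": 0, "dy": 0, "dz": 0, "wx": 0, "wy": 0, "wz": 0, "fingers": 0.3},
    {"dx": 0, "dy": 0, "dz": 0, "wx": 0, "wy": 0, "wz": 0, "fingers": 0},
    {"dx": 0, "dy": 0, "dz": 0, "wx": 0, "wy": 0, "wz": 0, "fingers": 0},
    {"dx": 0, "dy": 0, "dz": 0, "wx": 0, "wy": 0, "wz": 0, "fingers": 0}
  ]
}}

```text
clock: 10.45
eef_pos: [396.6, -223.5, 136.6]
tool_rot: [-2.217, 1.57, 2.498]
force: [-0.5, 0.3, 0.1]
width: 85.6
```

Call:
{"name": "servo_tool", "arguments": {
  "rows": [
    {"dx": -0.01, "dy": 0, "dz": 0, "wx": 0, "wy": 0, "wz": 0, "fingers": 0},
    {"dx": -0.04, "dy": 0, "dz": 0, "wx": 0, "wy": 0, "wz": 0, "fingers": 0},
    {"dx": -0.05, "dy": 0, "dz": 0, "wx": 0, "wy": 0, "wz": 0, "fingers": 0},
    {"dx": -0.06, "dy": 0, "dz": 0, "wx": 0, "wy": 0, "wz": 0, "fingers": 0},
    {"dx": -0.06, "dy": 0, "dz": 0, "wx": 0, "wy": 0, "wz": 0, "fingers": 0}
  ]
}}

```text
clock: 11.08
eef_pos: [396.4, -223.4, 303.8]
tool_rot: [1.317, 1.57, -0.251]
force: [1.0, -0.3, 0.3]
width: 85.2
```

```bash
python3 -c "
from h import *
go((535,-60,300),(535,40,300),(535,40,152))
for n in ('scene','top'): 
  im=ctrl.get_image(n); cv2.imwrite(f'pics/{n}6.png',im[:,:,::-1])
a=cv2.imread('pics/scene6.png')[140:380,220:460];b=cv2.imread('pics/top6.png')[130:370,240:480]
cv2.imwrite('pics/c6.png',cv2.resize(np.hstack([a,b]),(800,400),interpolation=cv2.INTER_CUBIC))"
```

```text
t 11.075 p [ 396.4 -223.4  303.8] q [ 0.62  0.27 -0.22  1.93  0.07  0.95 -1.2 ] w 85.2 F [ 1.  -0.3  0.3]
rot units [ 0.03  0.   -0.  ]
(535, -60, 300) shift units [ 0.0051  0.1854 -0.2173] mm 214.3
(535, 40, 300) shift units [-0.      0.0004 -0.1333] mm 100.0
(535, 40, 152) shift units [ 1.973e-01 -1.000e-04 -0.000e+00] mm 148.0
```

View pics/c6.png

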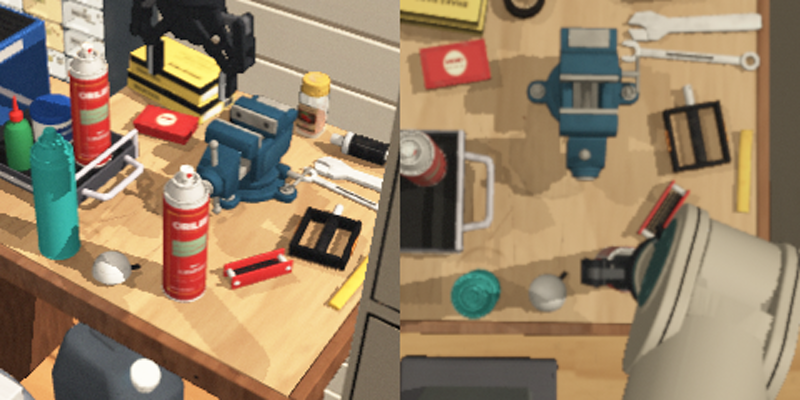

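Can B stands upright, at scene crop (187,240), and nothing nearby has moved. Next is can A.

Call:
{"name": "servo_tool", "arguments": {
  "rows": [
    {"dx": 0, "dy": 0.045, "dz": -0.053, "wx": 0, "wy": 0, "wz": 0, "fingers": 0},
    {"dx": 0, "dy": 0.045, "dz": -0.054, "wx": 0, "wy": 0, "wz": 0, "fingers": 0},
    {"dx": 0, "dy": 0.045, "dz": -0.055, "wx": 0, "wy": 0, "wz": 0, "fingers": 0},
    {"dx": 0, "dy": 0.045, "dz": -0.055, "wx": 0, "wy": 0, "wz": 0, "fingers": 0},
    {"dx": 0, "dy": 0.005, "dz": -0.06, "wx": 0, "wy": 0, "wz": 0, "fingers": 0}
  ]
}}

```text
clock: 11.8
eef_pos: [536.4, -13.8, 301.1]
tool_rot: [2.596, 1.57, 1.028]
force: [-0.3, 0.2, -0.7]
width: 84.9
```

Call:
{"name": "servo_tool", "arguments": {
  "rows": [
    {"dx": 0, "dy": 0, "dz": -0.05, "wx": 0, "wy": 0, "wz": 0, "fingers": 0},
    {"dx": 0, "dy": 0, "dz": -0.024, "wx": 0, "wy": 0, "wz": 0, "fingers": 0},
    {"dx": 0, "dy": 0, "dz": 0, "wx": 0, "wy": 0, "wz": 0, "fingers": 0}
  ]
}}

```text
clock: 12.18
eef_pos: [534.5, 40.6, 301.7]
tool_rot: [-0.974, 1.57, -2.54]
force: [0.3, 0.3, -0.2]
width: 85.8
```

```bash
python3 -c "
from h import *
go((535,40,230),(535,40,152))"
```

```text
t 12.175 p [534.5  40.6 301.7] q [ 0.08  0.4  -0.3   1.74  0.14  1.03 -1.83] w 85.8 F [ 0.3  0.3 -0.2]
rot units [0.04 0.   0.  ]
(535, 40, 230) shift units [0.0956 0.0007 0.0008] mm 71.7
(535, 40, 152) shift units [ 0.104  0.    -0.   ] mm 78.0
```

Call:
{"name": "servo_tool", "arguments": {
  "rows": [
    {"dx": 0.05, "dy": 0, "dz": 0, "wx": 0, "wy": 0, "wz": 0, "fingers": 0},
    {"dx": 0.05, "dy": 0, "dz": 0, "wx": 0, "wy": 0, "wz": 0, "fingers": 0},
    {"dx": 0, "dy": 0, "dz": 0, "wx": 0, "wy": 0, "wz": 0, "fingers": 0}
  ]
}}

```text
clock: 12.55
eef_pos: [532.7, 37.2, 224.6]
tool_rot: [-1.247, 1.564, -2.818]
force: [-0.2, 0.4, 1.6]
width: 85.2
```

```bash
python3 -c "
from h import *
go((535,40,152))
for n in ('scene','top'): 
  im=ctrl.get_image(n); cv2.imwrite(f'pics/{n}7.png',im[:,:,::-1])
a=cv2.imread('pics/scene7.png')[100:280,180:340];b=cv2.imread('pics/top7.png')[160:340,180:340]
cv2.imwrite('pics/c7.png',cv2.resize(np.hstack([a,b]),(800,450),interpolation=cv2.INTER_CUBIC))"
```

```text
t 12.55 p [532.7  37.2 224.6] q [ 0.07  0.48 -0.28  1.84  0.17  0.85 -1.87] w 85.2 F [-0.2  0.4  1.6]
rot units [-0.    0.02  0.06]
(535, 40, 152) shift units [ 0.0968  0.0037 -0.0039] mm 72.7
```

View pics/c7.png

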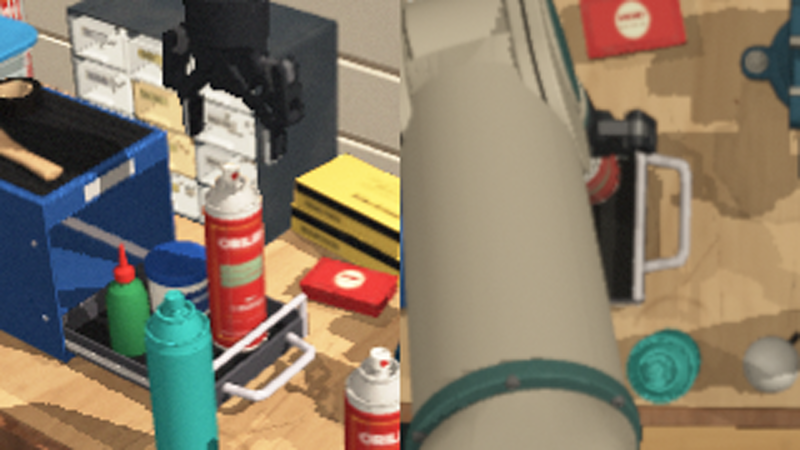

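The fingers straddle can A: tips at crop (193,130) and (272,155), nozzle at (235,172). Going down.

Call:
{"name": "servo_tool", "arguments": {
  "rows": [
    {"dx": 0.03, "dy": 0.002, "dz": -0.003, "wx": 0, "wy": 0, "wz": 0, "fingers": 0},
    {"dx": 0.04, "dy": 0, "dz": 0, "wx": 0, "wy": 0, "wz": 0, "fingers": 0},
    {"dx": 0.024, "dy": 0, "dz": 0, "wx": 0, "wy": 0, "wz": 0, "fingers": 0},
    {"dx": 0, "dy": 0, "dz": 0, "wx": 0, "wy": 0, "wz": 0, "fingers": 0},
    {"dx": 0, "dy": 0, "dz": 0, "wx": 0, "wy": 0, "wz": 0, "fingers": 0}
  ]
}}

```text
clock: 13.28
eef_pos: [537.6, 42.2, 158.0]
tool_rot: [1.626, 1.568, 0.057]
force: [0.1, 0.1, 0.5]
width: 85.2
```

Call:
{"name": "servo_tool", "arguments": {
  "rows": [
    {"dx": 0, "dy": 0, "dz": 0, "wx": 0, "wy": 0, "wz": 0, "fingers": 0.5},
    {"dx": 0, "dy": 0, "dz": 0, "wx": 0, "wy": 0, "wz": 0, "fingers": 1},
    {"dx": 0, "dy": 0, "dz": 0, "wx": 0, "wy": 0, "wz": 0, "fingers": 1},
    {"dx": 0, "dy": 0, "dz": 0, "wx": 0, "wy": 0, "wz": 0, "fingers": 1},
    {"dx": 0, "dy": 0, "dz": 0, "wx": 0, "wy": 0, "wz": 0, "fingers": 1}
  ]
}}

```text
clock: 13.9
eef_pos: [537.0, 42.5, 158.0]
tool_rot: [1.532, 1.568, -0.036]
force: [-1.7, -0.2, 8.8]
width: 53.1
```

Call:
{"name": "servo_tool", "arguments": {
  "rows": [
    {"dx": -0.01, "dy": 0, "dz": 0, "wx": 0, "wy": 0, "wz": 0, "fingers": 1},
    {"dx": -0.03, "dy": 0, "dz": 0, "wx": 0, "wy": 0, "wz": 0, "fingers": 1},
    {"dx": -0.04, "dy": 0, "dz": 0, "wx": 0, "wy": 0, "wz": 0, "fingers": 1},
    {"dx": -0.04, "dy": 0, "dz": 0, "wx": 0, "wy": 0, "wz": 0, "fingers": 1},
    {"dx": 0, "dy": 0, "dz": 0, "wx": 0, "wy": 0, "wz": 0, "fingers": 1}
  ]
}}

```text
clock: 14.52
eef_pos: [537.6, 42.6, 248.3]
tool_rot: [1.681, 1.566, 0.113]
force: [0.1, 0.2, -3.2]
width: 53.2
```

```bash
python3 -c "
from h import *
go((455,-110,240),(455,-180,240),(455,-180,137))
for n in ('scene','top'): 
  im=ctrl.get_image(n); cv2.imwrite(f'pics/{n}8.png',im[:,:,::-1])
a=cv2.imread('pics/scene8.png')[100:280,180:340];b=cv2.imread('pics/top8.png')[160:340,180:340]
cv2.imwrite('pics/c8.png',cv2.resize(np.hstack([a,b]),(800,450),interpolation=cv2.INTER_CUBIC))"
```

```text
t 14.525 p [537.6  42.6 248.3] q [ 0.07  0.46 -0.29  1.81  0.16  0.9  -1.86] w 53.2 F [ 0.1  0.2 -3.2]
rot units [ 0.02 -0.01 -0.05]
(455, -110, 240) shift units [ 0.0104 -0.1107  0.2032] mm 173.7
(455, -180, 240) shift units [-0.     -0.0002  0.0933] mm 70.0
(455, -180, 137) shift units [ 1.373e-01 -6.000e-04  1.000e-04] mm 103.0
```

View pics/c8.png

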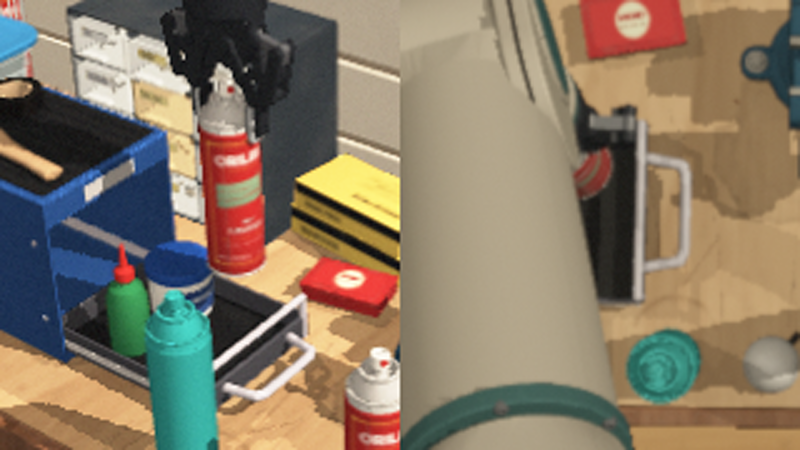

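Can A is lifted and upright, with its foot at crop (235,268) clear of the tray. I'm carrying it to (460,-178).

Call:
{"name": "servo_tool", "arguments": {
  "rows": [
    {"dx": 0, "dy": -0.01, "dz": 0.02, "wx": 0, "wy": 0, "wz": 0, "fingers": 1},
    {"dx": 0, "dy": -0.02, "dz": 0.04, "wx": 0, "wy": 0, "wz": 0, "fingers": 1},
    {"dx": 0, "dy": -0.025, "dz": 0.05, "wx": 0, "wy": 0, "wz": 0, "fingers": 1},
    {"dx": 0, "dy": -0.025, "dz": 0.05, "wx": 0, "wy": 0, "wz": 0, "fingers": 1},
    {"dx": 0, "dy": -0.022, "dz": 0.05, "wx": 0, "wy": 0, "wz": 0, "fingers": 1}
  ]
}}

```text
clock: 15.25
eef_pos: [457.6, -117.5, 245.2]
tool_rot: [-1.552, 1.568, -3.122]
force: [0.2, 0.3, -2.9]
width: 53.2
```

Call:
{"name": "servo_tool", "arguments": {
  "rows": [
    {"dx": 0, "dy": 0, "dz": 0.04, "wx": 0, "wy": 0, "wz": 0, "fingers": 1},
    {"dx": 0, "dy": 0, "dz": 0.03, "wx": 0, "wy": 0, "wz": 0, "fingers": 1},
    {"dx": 0, "dy": 0, "dz": 0.014, "wx": 0, "wy": 0, "wz": 0, "fingers": 1},
    {"dx": 0, "dy": 0, "dz": 0, "wx": 0, "wy": 0, "wz": 0, "fingers": 1}
  ]
}}

```text
clock: 15.75
eef_pos: [459.4, -178.9, 245.7]
tool_rot: [-1.895, 1.569, 2.819]
force: [-0.3, 1.2, -2.8]
width: 53.3
```

```bash
python3 -c "
from h import *
go((460,-178,240),(460,-178,142))
for n in ('scene','top'): 
  im=ctrl.get_image(n); cv2.imwrite(f'pics/{n}9.png',im[:,:,::-1])
a=cv2.imread('pics/scene9.png')[140:380,220:460];b=cv2.imread('pics/top9.png')[130:370,240:480]
cv2.imwrite('pics/c9.png',cv2.resize(np.hstack([a,b]),(800,400),interpolation=cv2.INTER_CUBIC))"
```

```text
t 15.75 p [ 459.4 -178.9  245.7] q [ 0.51  0.4  -0.27  1.92  0.14  0.84 -1.4 ] w 53.3 F [-0.3  1.2 -2.8]
rot units [ 0.01 -0.    0.01]
(460, -178, 240) shift units [ 0.0076  0.0008 -0.0012] mm 5.8
(460, -178, 142) shift units [1.307e-01 2.000e-04 1.000e-04] mm 98.0
```

View pics/c9.png

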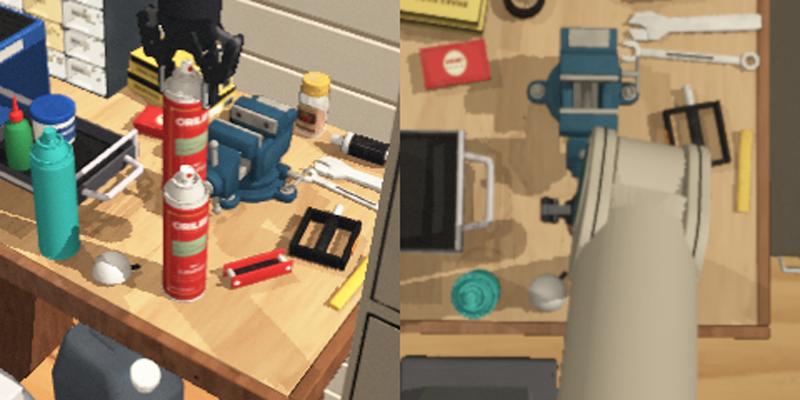

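Can A hangs behind can B in the scene view, in line with it from the camera but about 78 mm away on the bench. I'm lowering it slowly.

Call:
{"name": "servo_tool", "arguments": {
  "rows": [
    {"dx": 0.03, "dy": 0, "dz": 0, "wx": 0, "wy": 0, "wz": 0, "fingers": 1},
    {"dx": 0.04, "dy": 0, "dz": 0, "wx": 0, "wy": 0, "wz": 0, "fingers": 1},
    {"dx": 0.035, "dy": 0, "dz": 0, "wx": 0, "wy": 0, "wz": 0, "fingers": 1},
    {"dx": 0.016, "dy": 0, "dz": 0, "wx": 0, "wy": 0, "wz": 0, "fingers": 1},
    {"dx": 0, "dy": 0, "dz": 0, "wx": 0, "wy": 0, "wz": 0, "fingers": 1}
  ]
}}

```text
clock: 16.48
eef_pos: [460.1, -177.6, 155.2]
tool_rot: [-2.09, 1.569, 2.627]
force: [-0.1, -0.7, -2.8]
width: 52.9
```

Call:
{"name": "servo_tool", "arguments": {
  "rows": [
    {"dx": 0.004, "dy": 0, "dz": 0, "wx": 0, "wy": 0, "wz": 0, "fingers": 1},
    {"dx": 0.003, "dy": 0, "dz": 0, "wx": 0, "wy": 0, "wz": 0, "fingers": 1},
    {"dx": 0, "dy": 0, "dz": 0, "wx": 0, "wy": 0, "wz": 0, "fingers": 1}
  ]
}}

```text
clock: 16.85
eef_pos: [460.4, -178.5, 150.6]
tool_rot: [1.109, 1.57, -0.459]
force: [0.1, -0.3, -2.6]
width: 52.7
```

Call:
{"name": "servo_tool", "arguments": {
  "rows": [
    {"dx": 0.004, "dy": 0, "dz": 0, "wx": 0, "wy": 0, "wz": 0, "fingers": 1},
    {"dx": 0.004, "dy": 0, "dz": 0, "wx": 0, "wy": 0, "wz": 0, "fingers": 1},
    {"dx": 0, "dy": 0, "dz": 0, "wx": 0, "wy": 0, "wz": 0, "fingers": 1}
  ]
}}

```text
clock: 17.23
eef_pos: [460.1, -178.3, 144.0]
tool_rot: [-1.904, 1.57, 2.811]
force: [-0.1, 0.6, -3.0]
width: 53.0
```

Call:
{"name": "servo_tool", "arguments": {
  "rows": [
    {"dx": 0.002, "dy": 0, "dz": 0, "wx": 0, "wy": 0, "wz": 0, "fingers": 1},
    {"dx": 0, "dy": 0, "dz": 0, "wx": 0, "wy": 0, "wz": 0, "fingers": 1}
  ]
}}

```text
clock: 17.48
eef_pos: [460.2, -178.4, 142.7]
tool_rot: [-2.004, 1.571, 2.711]
force: [-0.6, 0.7, -2.5]
width: 53.4
```

Call:
{"name": "servo_tool", "arguments": {
  "rows": [
    {"dx": 0.002, "dy": 0, "dz": 0, "wx": 0, "wy": 0, "wz": 0, "fingers": 1},
    {"dx": 0, "dy": 0, "dz": 0, "wx": 0, "wy": 0, "wz": 0, "fingers": 1}
  ]
}}

```text
clock: 17.73
eef_pos: [460.8, -178.4, 142.1]
tool_rot: [1.154, 1.57, -0.414]
force: [-0.5, 0.4, 4.8]
width: 53.0
```

Contact is felt; release and rise.

Call:
{"name": "servo_tool", "arguments": {
  "rows": [
    {"dx": 0, "dy": 0, "dz": 0, "wx": 0, "wy": 0, "wz": 0, "fingers": 0.3},
    {"dx": 0, "dy": 0, "dz": 0, "wx": 0, "wy": 0, "wz": 0, "fingers": 0},
    {"dx": 0, "dy": 0, "dz": 0, "wx": 0, "wy": 0, "wz": 0, "fingers": 0},
    {"dx": 0, "dy": 0, "dz": 0, "wx": 0, "wy": 0, "wz": 0, "fingers": 0}
  ]
}}

```text
clock: 18.23
eef_pos: [460.3, -178.4, 141.3]
tool_rot: [2.866, 1.571, 1.298]
force: [-0.3, -0.0, 0.5]
width: 85.7
```

Call:
{"name": "servo_tool", "arguments": {
  "rows": [
    {"dx": -0.01, "dy": 0, "dz": 0, "wx": 0, "wy": 0, "wz": 0, "fingers": 0},
    {"dx": -0.04, "dy": 0, "dz": 0, "wx": 0, "wy": 0, "wz": 0, "fingers": 0},
    {"dx": -0.05, "dy": 0, "dz": 0, "wx": 0, "wy": 0, "wz": 0, "fingers": 0},
    {"dx": -0.05, "dy": 0, "dz": 0, "wx": 0, "wy": 0, "wz": 0, "fingers": 0},
    {"dx": -0.04, "dy": 0, "dz": 0, "wx": 0, "wy": 0, "wz": 0, "fingers": 0}
  ]
}}

```text
clock: 18.85
eef_pos: [460.5, -178.4, 285.9]
tool_rot: [1.232, 1.569, -0.336]
force: [0.8, -0.3, -1.8]
width: 85.2
```

Call:
{"name": "servo_tool", "arguments": {
  "rows": [
    {"dx": 0, "dy": 0.01, "dz": -0.05, "wx": 0, "wy": 0, "wz": 0, "fingers": 1},
    {"dx": 0, "dy": 0.02, "dz": -0.05, "wx": 0, "wy": 0, "wz": 0, "fingers": 1},
    {"dx": 0, "dy": 0.016, "dz": -0.03, "wx": 0, "wy": 0, "wz": 0, "fingers": 1},
    {"dx": 0, "dy": 0, "dz": 0, "wx": 0, "wy": 0, "wz": 0, "fingers": 1}
  ]
}}

```text
clock: 19.35
eef_pos: [495.2, -78.7, 284.3]
tool_rot: [2.191, 1.569, 0.627]
force: [-0.7, -1.0, -0.5]
width: 12.4
```

```bash
python3 -c "
from h import *
go((495,-85,300),(495,-85,30))
for n in ('scene','top'): 
  im=ctrl.get_image(n); cv2.imwrite(f'pics/{n}10.png',im[:,:,::-1])
a=cv2.imread('pics/scene10.png')[140:380,180:420];b=cv2.imread('pics/top10.png')[130:370,200:440]
cv2.imwrite('pics/c10.png',cv2.resize(np.hstack([a,b]),(800,400),interpolation=cv2.INTER_CUBIC))"
```

```text
t 19.35 p [495.2 -78.7 284.3] q [ 0.33  0.36 -0.31  1.85  0.13  0.95 -1.6 ] w 12.4 F [-0.7 -1.  -0.5]
rot units [ 0.07 -0.01 -0.01]
(495, -85, 300) shift units [-0.0209 -0.0003  0.0084] mm 16.9
(495, -85, 30) shift units [ 3.6e-01 -4.0e-04  3.0e-04] mm 270.0
```

View pics/c10.png

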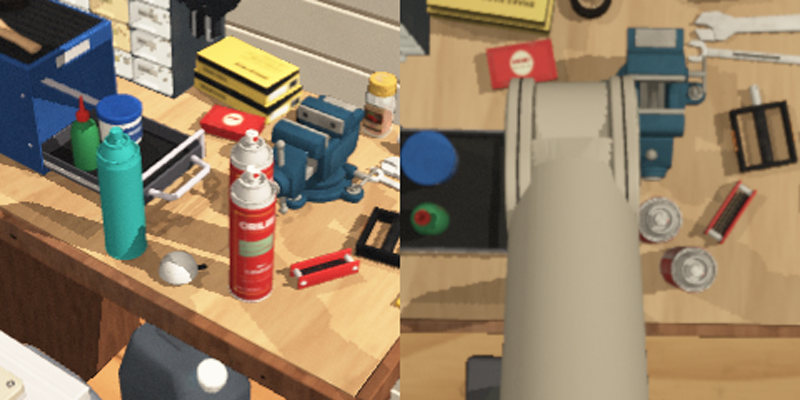

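Both cans stand on the bench, at top crop (658,218) and (690,268), and the bottle and tub stand on the tray. Now I go down in front of the handle with the fingers shut.

Call:
{"name": "servo_tool", "arguments": {
  "rows": [
    {"dx": 0.04, "dy": 0.005, "dz": 0.012, "wx": 0, "wy": 0, "wz": 0, "fingers": 1},
    {"dx": 0.06, "dy": 0, "dz": 0, "wx": 0, "wy": 0, "wz": 0, "fingers": 1},
    {"dx": 0.06, "dy": 0, "dz": 0, "wx": 0, "wy": 0, "wz": 0, "fingers": 1},
    {"dx": 0.06, "dy": 0, "dz": 0, "wx": 0, "wy": 0, "wz": 0, "fingers": 1},
    {"dx": 0, "dy": 0, "dz": 0, "wx": 0, "wy": 0, "wz": 0, "fingers": 1}
  ]
}}

```text
clock: 20.08
eef_pos: [495.2, -91.1, 116.5]
tool_rot: [-1.578, 1.563, 3.136]
force: [0.1, -0.0, 0.9]
width: 0.1
```

```bash
python3 -c "
from h import *
go((500,-88,20))
for n in ('scene','top'): 
  im=ctrl.get_image(n); cv2.imwrite(f'pics/{n}11.png',im[:,:,::-1])
a=cv2.imread('pics/scene11.png')[140:380,180:420];b=cv2.imread('pics/top11.png')[130:370,200:440]
cv2.imwrite('pics/c11.png',cv2.resize(np.hstack([a,b]),(800,400),interpolation=cv2.INTER_CUBIC))"
```

```text
t 20.075 p [495.2 -91.1 116.5] q [ 0.28  0.61 -0.23  2.02  0.25  0.55 -1.69] w 0.1 F [ 0.1 -0.   0.9]
rot units [ 0.01 -0.    0.07]
(500, -88, 20) shift units [ 0.1286  0.0074 -0.0041] mm 96.7
```

View pics/c11.png

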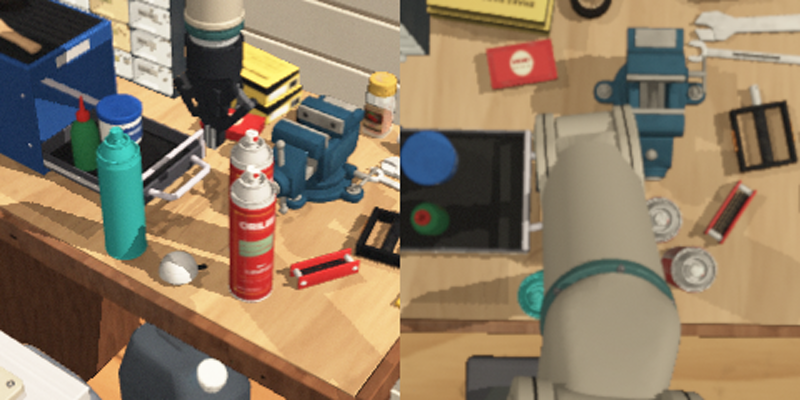

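View pics/scene11.png

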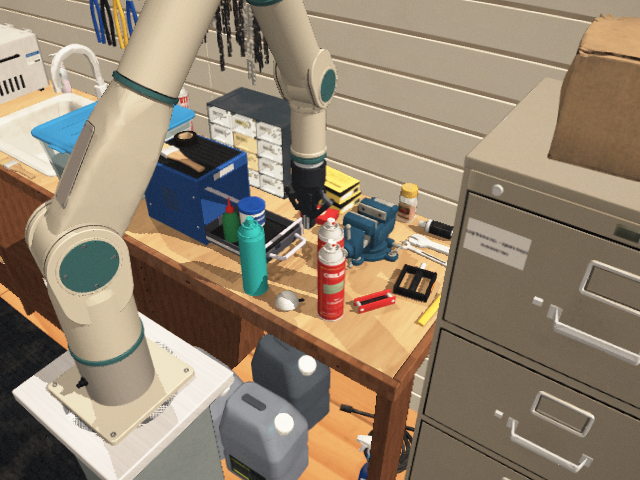

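The forearm is well above everything in the scene view; only the gripper, at (308,200), is near the bench. I continue down.

Call:
{"name": "servo_tool", "arguments": {
  "rows": [
    {"dx": 0.04, "dy": 0.004, "dz": -0.002, "wx": 0, "wy": 0, "wz": 0, "fingers": 1},
    {"dx": 0.045, "dy": 0, "dz": 0, "wx": 0, "wy": 0, "wz": 0, "fingers": 1},
    {"dx": 0.03, "dy": 0, "dz": 0, "wx": 0, "wy": 0, "wz": 0, "fingers": 1},
    {"dx": 0.01, "dy": 0, "dz": 0, "wx": 0, "wy": 0, "wz": 0, "fingers": 1},
    {"dx": 0, "dy": 0, "dz": 0, "wx": 0, "wy": 0, "wz": 0, "fingers": 1}
  ]
}}

```text
clock: 20.8
eef_pos: [502.3, -88.6, 26.3]
tool_rot: [1.361, 1.569, -0.207]
force: [0.6, -0.2, -0.1]
width: -0.3
```

```bash
python3 -c "
from h import *
go((500,-88,20))
for n in ('scene','top'): 
  im=ctrl.get_image(n); cv2.imwrite(f'pics/{n}12.png',im[:,:,::-1])
a=cv2.imread('pics/scene12.png')[140:320,180:360];b=cv2.imread('pics/top12.png')[130:310,200:380]
cv2.imwrite('pics/c12.png',cv2.resize(np.hstack([a,b]),(800,400),interpolation=cv2.INTER_CUBIC))"
```

```text
t 20.8 p [502.3 -88.6  26.3] q [ 0.22  0.77 -0.15  2.05  0.31  0.34 -1.75] w -0.3 F [ 0.6 -0.2 -0.1]
rot units [ 0.02  0.   -0.02]
(500, -88, 20) shift units [ 0.0084 -0.0031 -0.0009] mm 6.7
```

View pics/c12.png

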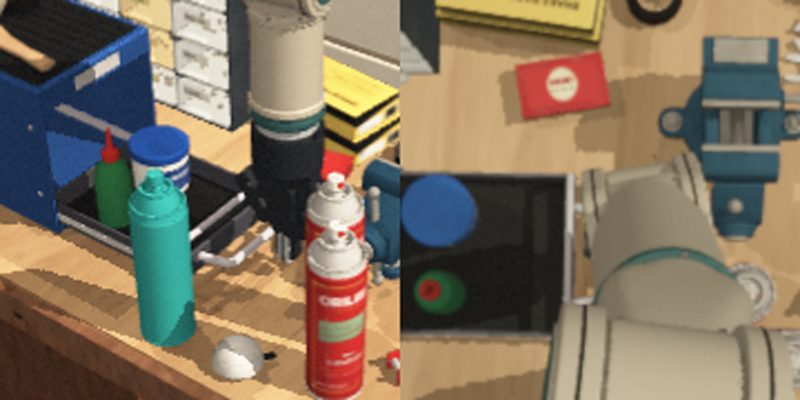

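Call:
{"name": "servo_tool", "arguments": {
  "rows": [
    {"dx": 0.005, "dy": -0.002, "dz": 0, "wx": 0, "wy": 0, "wz": 0, "fingers": 1},
    {"dx": 0.004, "dy": 0, "dz": -0.004, "wx": 0, "wy": 0, "wz": 0, "fingers": 1},
    {"dx": 0, "dy": 0, "dz": -0.008, "wx": 0, "wy": 0, "wz": 0, "fingers": 1},
    {"dx": 0, "dy": 0, "dz": -0.008, "wx": 0, "wy": 0, "wz": 0, "fingers": 1},
    {"dx": 0, "dy": 0, "dz": -0.008, "wx": 0, "wy": 0, "wz": 0, "fingers": 1}
  ]
}}

```text
clock: 21.52
eef_pos: [499.8, -66.5, 18.3]
tool_rot: [2.657, 1.571, 1.089]
force: [0.0, 0.4, 0.3]
width: -0.0
```

Call:
{"name": "servo_tool", "arguments": {
  "rows": [
    {"dx": 0, "dy": 0, "dz": -0.008, "wx": 0, "wy": 0, "wz": 0, "fingers": 1},
    {"dx": 0, "dy": 0, "dz": -0.01, "wx": 0, "wy": 0, "wz": 0, "fingers": 1},
    {"dx": 0, "dy": 0, "dz": -0.012, "wx": 0, "wy": 0, "wz": 0, "fingers": 1},
    {"dx": 0, "dy": 0, "dz": -0.012, "wx": 0, "wy": 0, "wz": 0, "fingers": 1},
    {"dx": 0, "dy": 0, "dz": -0.012, "wx": 0, "wy": 0, "wz": 0, "fingers": 1}
  ]
}}

```text
clock: 22.15
eef_pos: [499.8, -26.0, 18.4]
tool_rot: [1.762, 1.57, 0.194]
force: [0.8, -3.6, -0.4]
width: 0.2
```

```bash
python3 -c "
from h import *
go((500,100,20))
for n in ('scene','top'): 
  im=ctrl.get_image(n); cv2.imwrite(f'pics/{n}13.png',im[:,:,::-1])
a=cv2.imread('pics/scene13.png')[140:320,180:360];b=cv2.imread('pics/top13.png')[130:310,200:380]
cv2.imwrite('pics/c13.png',cv2.resize(np.hstack([a,b]),(800,400),interpolation=cv2.INTER_CUBIC))"
```

```text
t 22.15 p [499.8 -26.   18.4] q [ 0.08  0.78 -0.12  2.08  0.29  0.3  -1.85] w 0.2 F [ 0.8 -3.6 -0.4]
rot units [ 0.03 -0.   -0.  ]
(500, 100, 20) shift units [-0.0022  0.0007 -0.168 ] mm 126.0
```

View pics/c13.png

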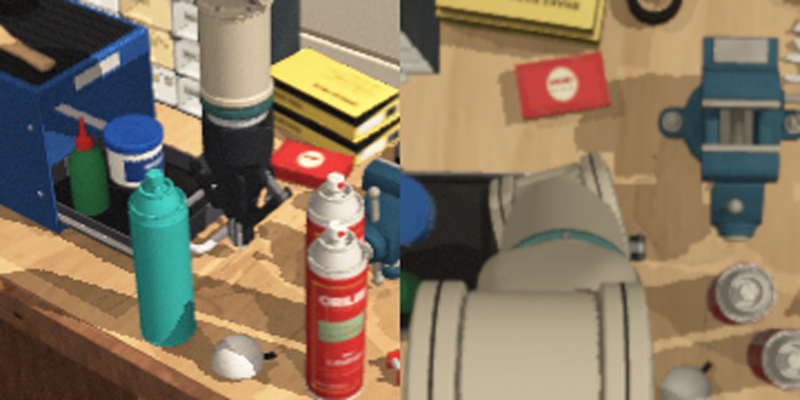

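The tray is sliding with -3.6 N of drag, and the bottle, at crop (88,180), and the tub, at (135,150), stand on it. I continue with a slight backward lean to keep the gripper body clear of the header.

Call:
{"name": "servo_tool", "arguments": {
  "rows": [
    {"dx": 0, "dy": 0, "dz": -0.012, "wx": 0, "wy": 0.5, "wz": 0, "fingers": 1},
    {"dx": 0.001, "dy": 0, "dz": -0.012, "wx": 0, "wy": 0.5, "wz": 0, "fingers": 1},
    {"dx": 0.002, "dy": 0, "dz": -0.012, "wx": 0, "wy": 0.5, "wz": 0, "fingers": 1},
    {"dx": 0.002, "dy": 0, "dz": -0.012, "wx": 0, "wy": 0.5, "wz": 0, "fingers": 1}
  ]
}}

```text
clock: 22.75
eef_pos: [499.3, 9.2, 17.3]
tool_rot: [-3.14, 1.36, 1.575]
force: [0.0, -3.7, -2.3]
width: -0.0
```

```bash
python3 -c "
from h import *
go((500,60,20),(500,110,20))"
```

```text
t 22.75 p [499.3   9.2  17.3] q [ 0.32  0.82 -0.38  2.06  0.22  0.31 -1.72] w -0.0 F [ 0.  -3.7 -2.3]
rot units [ 0.02 -2.01  0.01]
(500, 60, 20) shift units [ 0.0107  0.0011 -0.067 ] mm 50.9
(500, 110, 20) shift units [ 0.0139  0.0001 -0.0652] mm 50.0
```

Call:
{"name": "servo_tool", "arguments": {
  "rows": [
    {"dx": 0.002, "dy": 0, "dz": -0.013, "wx": 0, "wy": 0, "wz": 0, "fingers": 1},
    {"dx": 0.002, "dy": 0, "dz": -0.013, "wx": 0, "wy": 0, "wz": 0, "fingers": 1},
    {"dx": 0.002, "dy": 0, "dz": -0.013, "wx": 0, "wy": 0, "wz": 0, "fingers": 1},
    {"dx": 0.002, "dy": 0, "dz": -0.013, "wx": 0, "wy": 0, "wz": 0, "fingers": 1},
    {"dx": 0.002, "dy": 0, "dz": -0.013, "wx": 0, "wy": 0, "wz": 0, "fingers": 1}
  ]
}}

```text
clock: 23.38
eef_pos: [499.2, 59.7, 20.3]
tool_rot: [-3.141, 1.362, 1.575]
force: [0.3, -3.5, -1.4]
width: 0.0
```

```bash
python3 -c "
from h import *
go((500,110,20))
for n in ('scene','top'): 
  im=ctrl.get_image(n); cv2.imwrite(f'pics/{n}14.png',im[:,:,::-1])
a=cv2.imread('pics/scene14.png')[140:320,140:320];b=cv2.imread('pics/top14.png')[130:310,150:330]
cv2.imwrite('pics/c14.png',cv2.resize(np.hstack([a,b]),(800,400),interpolation=cv2.INTER_CUBIC))"
```

```text
t 23.375 p [499.2  59.7  20.3] q [ 0.21  0.81 -0.37  2.07  0.19  0.29 -1.8 ] w 0.0 F [ 0.3 -3.5 -1.4]
rot units [ 0.03 -2.    0.  ]
(500, 110, 20) shift units [ 0.0143  0.0013 -0.0655] mm 50.3
```

View pics/c14.png

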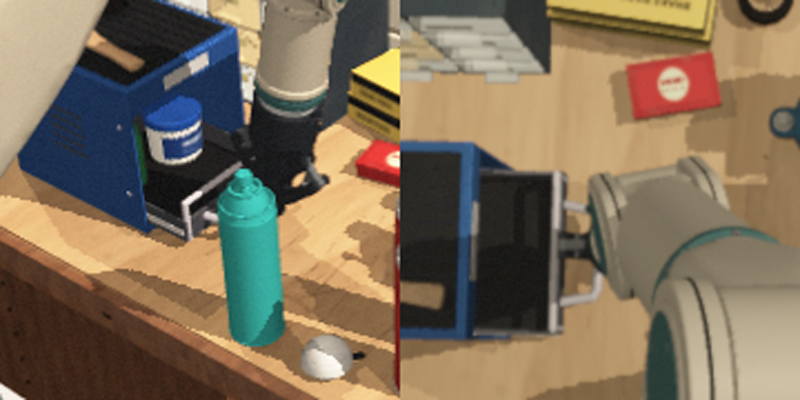

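Call:
{"name": "servo_tool", "arguments": {
  "rows": [
    {"dx": 0.003, "dy": 0.001, "dz": -0.013, "wx": 0, "wy": 0, "wz": 0, "fingers": 1},
    {"dx": 0.003, "dy": 0, "dz": -0.013, "wx": 0, "wy": 0, "wz": 0, "fingers": 1},
    {"dx": 0.003, "dy": 0, "dz": -0.013, "wx": 0, "wy": 0, "wz": 0, "fingers": 1},
    {"dx": 0.002, "dy": 0, "dz": -0.01, "wx": 0, "wy": 0, "wz": 0, "fingers": 1},
    {"dx": 0, "dy": 0, "dz": 0, "wx": 0, "wy": 0, "wz": 0, "fingers": 1}
  ]
}}

```text
clock: 24.1
eef_pos: [500.3, 98.2, 19.9]
tool_rot: [3.137, 1.36, 1.571]
force: [-0.9, -0.1, -0.2]
width: -0.1
```

```bash
python3 -c "
from h import *
go((500,130,20))
for n in ('scene','top'): 
  im=ctrl.get_image(n); cv2.imwrite(f'pics/{n}15.png',im[:,:,::-1])
a=cv2.imread('pics/scene15.png')[140:290,140:290];b=cv2.imread('pics/top15.png')[170:320,140:290]
cv2.imwrite('pics/c15.png',cv2.resize(np.hstack([a,b]),(800,400),interpolation=cv2.INTER_CUBIC))"
```

```text
t 24.1 p [500.3  98.2  19.9] q [ 0.13  0.81 -0.36  2.07  0.18  0.27 -1.85] w -0.1 F [-0.9 -0.1 -0.2]
rot units [ 0.04 -2.01 -0.  ]
(500, 130, 20) shift units [ 0.0088 -0.0002 -0.0415] mm 31.8
```

View pics/c15.png

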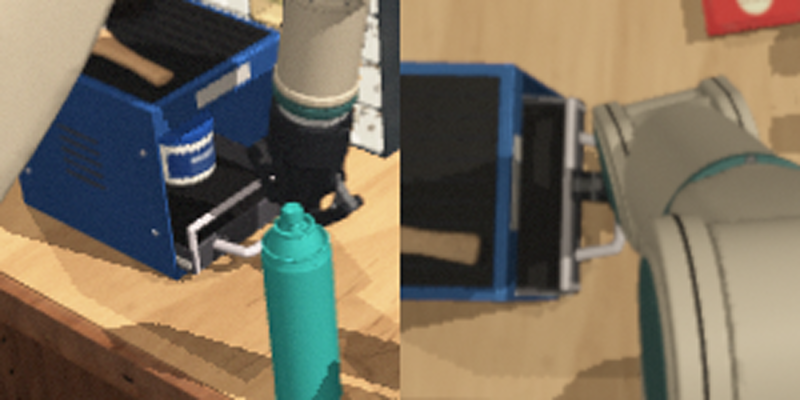

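```bash
python3 -c "
from h import *
print(unp('top',(140+173*.375,170+190*.375),66), unp('top',(140+117*.375,170+120*.375),190))
im=ctrl.get_image('scene')
print([ (r['conf'],np.round(unp('scene',r['point'],0))) for r in ctrl.mark_of('oil_cabinet','scene')])"
```

```text
[499.40138989 145.56180376  66.        ] [542.68114906 163.98063051 190.        ]
[(0.97, array([490., 159.,   0.]))]
```

The rail is at y≈146 and the front plane at y≈164, so about 16 to 20 mm remain. I push on in small steps, watching the force for the stop.

Call:
{"name": "servo_tool", "arguments": {
  "rows": [
    {"dx": 0.002, "dy": 0, "dz": -0.007, "wx": 0, "wy": 0, "wz": 0, "fingers": 1},
    {"dx": 0.001, "dy": 0, "dz": -0.006, "wx": 0, "wy": 0, "wz": 0, "fingers": 1},
    {"dx": 0, "dy": 0, "dz": 0, "wx": 0, "wy": 0, "wz": 0, "fingers": 1}
  ]
}}

```text
clock: 24.68
eef_pos: [500.1, 106.7, 19.6]
tool_rot: [3.141, 1.361, 1.573]
force: [0.5, -1.0, 0.5]
width: 0.0
```

Call:
{"name": "servo_tool", "arguments": {
  "rows": [
    {"dx": 0.001, "dy": 0, "dz": -0.005, "wx": 0, "wy": 0, "wz": 0, "fingers": 1},
    {"dx": 0, "dy": 0, "dz": 0, "wx": 0, "wy": 0, "wz": 0, "fingers": 1}
  ]
}}

```text
clock: 24.92
eef_pos: [500.0, 110.6, 19.7]
tool_rot: [3.141, 1.361, 1.573]
force: [0.1, -1.6, -1.3]
width: -0.3
```

Call:
{"name": "servo_tool", "arguments": {
  "rows": [
    {"dx": 0.001, "dy": 0, "dz": -0.004, "wx": 0, "wy": 0, "wz": 0, "fingers": 1},
    {"dx": 0, "dy": 0, "dz": 0, "wx": 0, "wy": 0, "wz": 0, "fingers": 1}
  ]
}}

```text
clock: 25.18
eef_pos: [500.0, 113.8, 19.6]
tool_rot: [3.141, 1.361, 1.573]
force: [0.6, -1.6, 1.3]
width: -0.0
```

Call:
{"name": "servo_tool", "arguments": {
  "rows": [
    {"dx": 0.001, "dy": 0, "dz": -0.004, "wx": 0, "wy": 0, "wz": 0, "fingers": 1},
    {"dx": 0, "dy": 0, "dz": 0, "wx": 0, "wy": 0, "wz": 0, "fingers": 1}
  ]
}}

```text
clock: 25.42
eef_pos: [500.1, 116.9, 19.6]
tool_rot: [3.14, 1.361, 1.572]
force: [0.5, -2.4, 1.3]
width: 0.1
```

Call:
{"name": "servo_tool", "arguments": {
  "rows": [
    {"dx": 0.001, "dy": 0, "dz": -0.004, "wx": 0, "wy": 0, "wz": 0, "fingers": 1},
    {"dx": 0, "dy": 0, "dz": 0, "wx": 0, "wy": 0, "wz": 0, "fingers": 1}
  ]
}}

```text
clock: 25.68
eef_pos: [500.1, 118.5, 19.4]
tool_rot: [-3.141, 1.363, 1.573]
force: [-0.3, -5.4, 4.2]
width: 0.3
```

```bash
python3 -c "
from h import *
go((500,130,20))
for n in ('scene','top'): 
  im=ctrl.get_image(n); cv2.imwrite(f'pics/{n}16.png',im[:,:,::-1])
a=cv2.imread('pics/scene16.png')[140:290,140:290];b=cv2.imread('pics/top16.png')[170:320,140:290]
cv2.imwrite('pics/c16.png',cv2.resize(np.hstack([a,b]),(800,400),interpolation=cv2.INTER_CUBIC))"
```

```text
t 25.675 p [500.1 118.5  19.4] q [ 0.08  0.81 -0.35  2.07  0.17  0.26 -1.89] w 0.3 F [-0.3 -5.4  4.2]
rot units [ 0.02 -1.99  0.  ]
(500, 130, 20) shift units [ 0.0024 -0.     -0.0152] mm 11.5
```

View pics/c16.png

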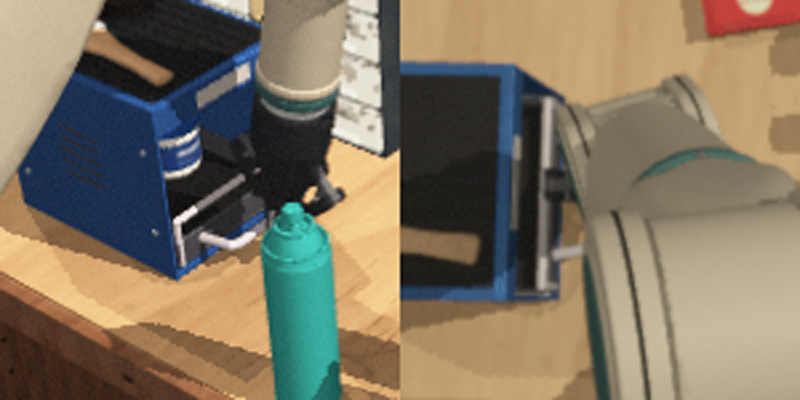

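Call:
{"name": "servo_tool", "arguments": {
  "rows": [
    {"dx": 0.0005, "dy": 0, "dz": -0.003, "wx": 0, "wy": 0, "wz": 0, "fingers": 1},
    {"dx": 0, "dy": 0, "dz": 0, "wx": 0, "wy": 0, "wz": 0, "fingers": 1}
  ]
}}

```text
clock: 26.02
eef_pos: [500.1, 118.7, 19.4]
tool_rot: [-3.139, 1.365, 1.574]
force: [-0.7, -10.2, 5.9]
width: -0.1
```

```bash
python3 -c "
from h import *
go((500,130,20))
print(unp('top',(140+146*.375,170+190*.375),66))"
```

```text
t 26.025 p [500.1 118.7  19.4] q [ 0.08  0.81 -0.34  2.07  0.17  0.26 -1.89] w -0.1 F [ -0.7 -10.2   5.9]
rot units [ 0.   -1.96  0.01]
(500, 130, 20) shift units [ 0.0023 -0.0001 -0.015 ] mm 11.4
[499.02447609 167.8970119   66.        ]
```

The force jumped to 10 N with no motion and the rail is at y≈168, so the tray is at its stop. I back off and lift away.

Call:
{"name": "servo_tool", "arguments": {
  "rows": [
    {"dx": -0.001, "dy": 0, "dz": 0.005, "wx": 0, "wy": 0, "wz": 0, "fingers": 1},
    {"dx": -0.004, "dy": 0, "dz": 0.02, "wx": 0, "wy": 0, "wz": 0, "fingers": 1},
    {"dx": -0.006, "dy": 0, "dz": 0.03, "wx": 0, "wy": 0, "wz": 0, "fingers": 1},
    {"dx": -0.006, "dy": 0, "dz": 0.03, "wx": 0, "wy": 0, "wz": 0, "fingers": 1},
    {"dx": -0.03, "dy": 0, "dz": 0.02, "wx": 0, "wy": 0, "wz": 0, "fingers": 1}
  ]
}}

```text
clock: 26.65
eef_pos: [499.0, 36.3, 36.6]
tool_rot: [-3.127, 1.361, 1.587]
force: [0.2, 0.0, 0.1]
width: 0.3
```

Call:
{"name": "servo_tool", "arguments": {
  "rows": [
    {"dx": -0.06, "dy": 0, "dz": 0, "wx": 0, "wy": -0.5, "wz": 0, "fingers": 1},
    {"dx": -0.06, "dy": 0, "dz": 0, "wx": 0, "wy": -0.5, "wz": 0, "fingers": 1},
    {"dx": -0.06, "dy": 0, "dz": 0, "wx": 0, "wy": -0.5, "wz": 0, "fingers": 1},
    {"dx": -0.06, "dy": 0, "dz": 0, "wx": 0, "wy": -0.5, "wz": 0, "fingers": 1},
    {"dx": -0.06, "dy": 0, "dz": 0, "wx": 0, "wy": 0, "wz": 0, "fingers": 1}
  ]
}}

```text
clock: 27.28
eef_pos: [499.8, 14.9, 262.2]
tool_rot: [-0.537, 1.571, -2.103]
force: [0.4, -0.4, 0.7]
width: -0.1
```

```bash
python3 -c "
from h import *
go((300,-350,400))
for n in ('scene','top'): 
  im=ctrl.get_image(n); cv2.imwrite(f'pics/{n}17.png',im[:,:,::-1])
a=cv2.imread('pics/scene17.png')[140:380,140:380];b=cv2.imread('pics/top17.png')[130:370,150:390]
cv2.imwrite('pics/c17.png',cv2.resize(np.hstack([a,b]),(800,400),interpolation=cv2.INTER_CUBIC))"
```

```text
t 27.275 p [499.8  14.9 262.2] q [ 0.18  0.39 -0.36  1.88  0.18  0.9  -1.84] w -0.1 F [ 0.4 -0.4  0.7]
rot units [0.05 0.   0.  ]
(300, -350, 400) shift units [-0.1837 -0.269   0.4851] mm 438.2
```

View pics/c17.png

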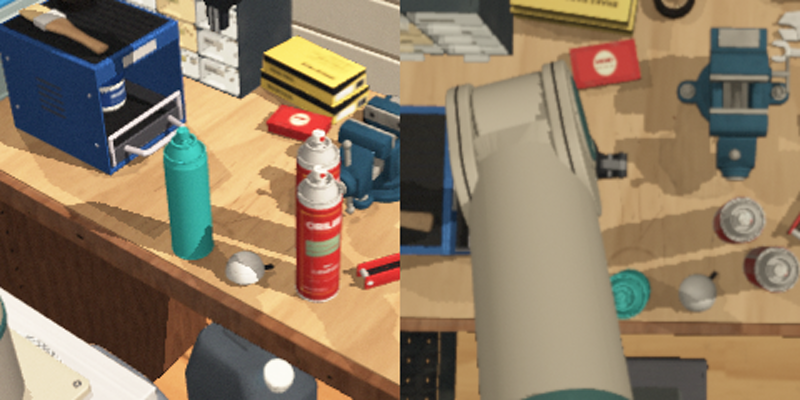

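The tray looks home and the tub stands inside, at scene crop (113,93). I'll move the arm aside for an unobstructed check.

Call:
{"name": "servo_tool", "arguments": {
  "rows": [
    {"dx": -0.05, "dy": -0.01, "dz": 0.04, "wx": 0, "wy": 0, "wz": 0, "fingers": 1},
    {"dx": -0.05, "dy": -0.03, "dz": 0.06, "wx": 0, "wy": 0, "wz": 0, "fingers": 1},
    {"dx": -0.05, "dy": -0.03, "dz": 0.06, "wx": 0, "wy": 0, "wz": 0, "fingers": 1},
    {"dx": -0.03, "dy": -0.03, "dz": 0.06, "wx": 0, "wy": 0, "wz": 0, "fingers": 1},
    {"dx": 0, "dy": -0.04, "dz": 0.06, "wx": 0, "wy": 0, "wz": 0, "fingers": 1}
  ]
}}

```text
clock: 28.0
eef_pos: [395.8, -197.8, 396.3]
tool_rot: [1.141, 1.568, -0.427]
force: [0.8, -0.3, -0.6]
width: 0.1
```

Call:
{"name": "servo_tool", "arguments": {
  "rows": [
    {"dx": 0, "dy": -0.04, "dz": 0.06, "wx": 0, "wy": 0, "wz": 0, "fingers": 1},
    {"dx": 0, "dy": -0.04, "dz": 0.06, "wx": 0, "wy": 0, "wz": 0, "fingers": 1},
    {"dx": 0, "dy": -0.03, "dz": 0.06, "wx": 0, "wy": 0, "wz": 0, "fingers": 1},
    {"dx": 0, "dy": -0.02, "dz": 0.03, "wx": 0, "wy": 0, "wz": 0, "fingers": 1},
    {"dx": 0, "dy": 0, "dz": 0, "wx": 0, "wy": 0, "wz": 0, "fingers": 1}
  ]
}}

```text
clock: 28.62
eef_pos: [296.8, -355.3, 394.2]
tool_rot: [-2.082, 1.568, 2.628]
force: [-0.4, 0.7, 0.3]
width: -0.1
```

```bash
python3 - <<'E'
from h import *
go()
for n in ('scene','top'): 
  im=ctrl.get_image(n); cv2.imwrite(f'pics/{n}18.png',im[:,:,::-1])
cv2.imwrite('pics/t18.png',cv2.resize(cv2.imread('pics/top18.png')[130:340,60:480],(800,400),interpolation=cv2.INTER_CUBIC))
cv2.imwrite('pics/s18.png',cv2.resize(cv2.imread('pics/scene18.png')[120:330,140:440],(800,560),interpolation=cv2.INTER_CUBIC))
Z={"can_a_mid":99,"oil_bottle_mid":77.5,"grease_tub_mid":47,"tray_handle":30,"oil_cabinet":0,"patch_tin":0,"hex_key_set":0,"bell":0,"pedal":0,"tyre_lever":0}
for l,z in Z.items():
    for n in ("top","scene"):
        for r in ctrl.mark_of(l,n)[:3]:
            if r['conf']>.4: print(l,n,round(r['conf'],2),np.round(r['point'],1),np.round(unp(n,r['point'],z),0))
E
```

```text
t 28.625 p [ 296.8 -355.3  394.2] q [ 0.92  0.2  -0.13  1.75  0.03  1.2  -0.79] w -0.1 F [-0.4  0.7  0.3]
rot units [-0.02 -0.01  0.02]
can_a_mid top 0.95 [352.5 262.2] [ 457. -179.   99.]
can_a_mid top 0.91 [287.8 308.5] [356. -42.  99.]
can_a_mid scene 0.69 [329.  256.9] [ 451. -181.   99.]
can_a_mid scene 0.68 [251.1 254.2] [359. -37.  99.]
oil_bottle_mid top 0.47 [444.9 229.5] [ 533. -383.   78.]
grease_tub_mid scene 0.52 [203.3 192.4] [532. 292.  47.]
grease_tub_mid scene 0.44 [320.1 219. ] [616. -42.  47.]
tray_handle top 0.72 [399.3 255.9] [ 476. -291.   30.]
tray_handle top 0.61 [212.2 243.4] [497. 136.  30.]
oil_cabinet top 0.64 [200.6 245.2] [494. 168.   0.]
oil_cabinet scene 0.66 [230.  231.2] [487. 157.   0.]
patch_tin top 0.64 [272.6 168.6] [678.   4.   0.]
patch_tin scene 0.71 [320.  217.8] [675.  -1.   0.]
patch_tin scene 0.43 [371.3 306.1] [ 464. -289.    0.]
hex_key_set top 0.82 [397.3 256.4] [ 476. -291.    0.]
hex_key_set scene 0.93 [373.1 303.4] [ 474. -288.    0.]
bell top 0.95 [330.7 303.9] [ 363. -137.    0.]
bell scene 0.88 [289.2 304.3] [ 362. -137.    0.]
pedal top 0.89 [416.9 207. ] [ 593. -337.    0.]
pedal scene 0.96 [416.8 283.6] [ 590. -337.    0.]
tyre_lever top 0.94 [445.6 230. ] [ 540. -404.    0.]
tyre_lever scene 0.66 [433.8 308.4] [ 539. -406.    0.]
```

View pics/t18.png

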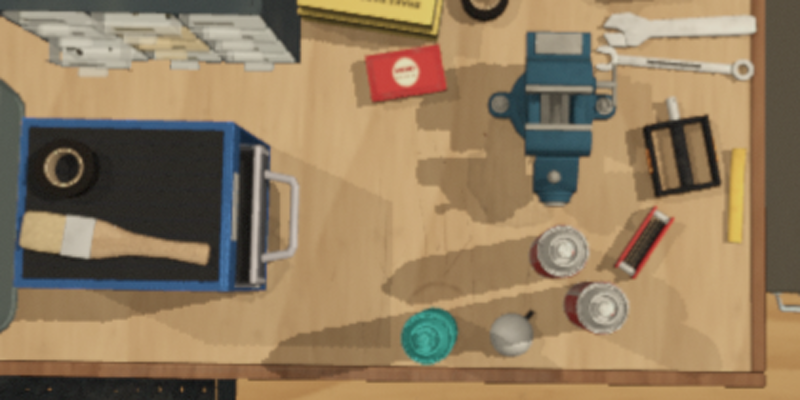

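View pics/s18.png

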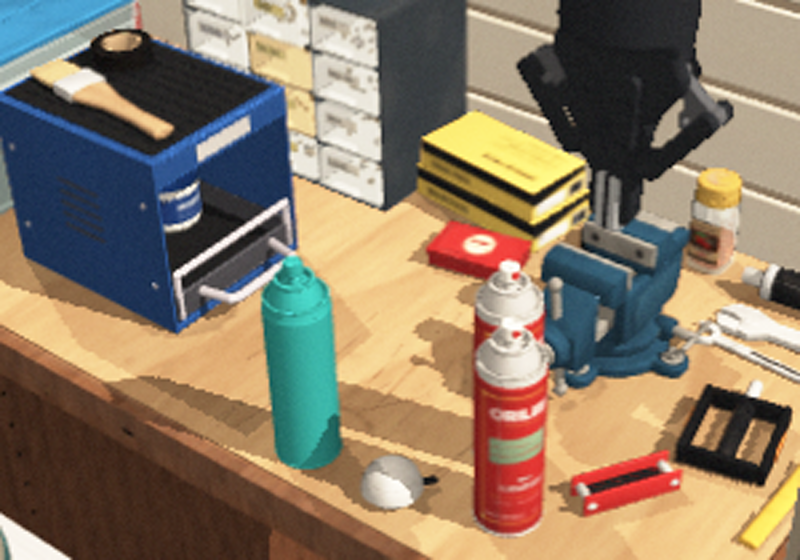

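```bash
python3 - <<'E'
from h import *
s=lambda c:(140+c[0]*.375,120+c[1]*.375)
t=lambda c:(60+c[0]*.525,130+c[1]*.525)
print("front bottom near corner",unp("scene",s((178,329)),0))
print("front top near corner",unp("scene",s((158,160)),190),"far",unp("scene",s((287,88)),190))
print("rail near end",unp("scene",s((179,270)),66), "far", unp("scene",s((288,204)),66))
print("rail top",unp("top",t((257,150)),66),unp("top",t((254,285)),66),"front top edge",unp("top",t((240,125)),190),unp("top",t((236,290)),190),"handle",unp("top",t((295,215)),30))
print("front bottom top cam",unp("top",t((270,150)),16),unp("top",t((267,288)),0))
a=cv2.imread('pics/top18.png')[180:300,170:240]; cv2.imwrite('pics/t18z.png',cv2.resize(a,(350*1,600),interpolation=cv2.INTER_CUBIC))
a=cv2.imread('pics/scene18.png')[160:260,180:280]; cv2.imwrite('pics/s18z.png',cv2.resize(a,(600,600),interpolation=cv2.INTER_CUBIC))
# expected rail/handle pixel for hypothetical q with front y0
E
```

```text
front bottom near corner [ 4.13586148e+02  1.69700239e+02 -1.13686838e-13]
front top near corner [415.58679375 165.93766922 190.        ] far [580.84020711 159.56120345 190.        ]
rail near end [422.42592806 166.44054737  66.        ] far [567.0115347  157.58471815  66.        ]
rail top [571.35427748 169.78495015  66.        ] [414.34567148 168.27268498  66.        ] front top edge [581.54548862 161.02622807 190.        ] [409.50554738 159.5219457  190.        ] handle [498.47616108 129.90388427  30.        ]
front bottom top cam [578.00048007 165.04080935  16.        ] [410.62524648 166.79271947   0.        ]
```

View pics/s18z.png

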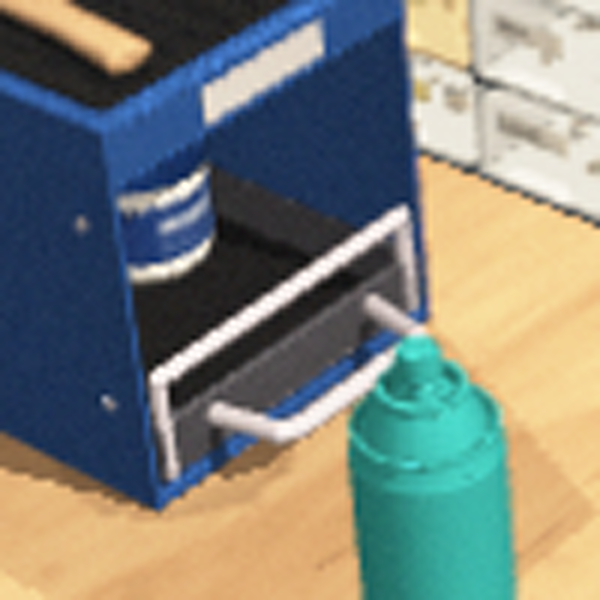

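View pics/t18z.png

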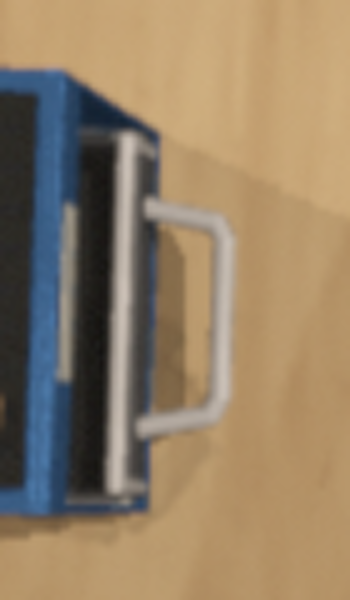

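The close crops show the rail sitting inside the opening, with the cabinet's blue floor lip visible in front of it. Everything checked looks right, so I'm handing in.

```bash
python3 -c "
from h import *
print(ctrl.finish_job()); print(ctrl.read_state()['clock'])"
```

```text
the job is handed in; nothing more can be done
None
the job is handed in; nothing more can be done
```

I moved both red spray cans off the tray and stood them upright on free bench top, then pushed the tray home by its handle. I left the turquoise can where it was and handed the job in at about 29 s; no verdict was reported.

**Cans:** they stand at about (397,-224) and (460,-179) mm, and both look upright in the last pictures.

**Tray:** it met a hard stop, with the push force rising to about 10 N with almost no movement. In the close crops the rail sits just inside the front opening. My estimates of the cabinet's front plane ranged from y 160 to 174 mm, so "home" rests on the felt stop and the rail's place in the opening, not on a millimetre reading.

**Tub and bottle:** the tub is visible standing inside. The bottle was hidden behind the cabinet wall at the end. It was last clearly seen upright early in the push, and the rest of the push was slow, with no force spike until the stop.

**Other things on the bench:** each was found within about 10 mm of its first measured position, which is within the spread of the measurements.

**Disagreements:** the networks gave a few false low-confidence hits, such as "oil bottle" on the tyre lever and "tray handle" on the hex keys, which I discarded by looking at the pictures. The gripper read 53 mm on the 59 mm cans, but they lifted and carried without any visible slip.

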